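Lay out the weighing station

TASK

The weighing kit was carried over piled up on its white holed block; take the pile apart and lay out the bench for weighing. Stand the metal pan in the middle of the scale's round platform, the funnel stem down and straight in the mouth of the jar, the brass check weight upright in its open wooden box (the deeper half), and the block, holes up, flat on the floor of the shallow steel tray, long side along long side. Set things down, do not drop them, keep the jar upright and leave the dropper bottle and the lidded case where they are.

Things in the scene. Friction and masses are not known exactly. Their poses are not given: they have to be found in the camera images.
- block: White plastic block with rows of small blind holes in its top, 124 mm long (its x axis) by 64 mm wide (y) by 30 mm high, 160 g. Loose. Origin: centre of its underside, z up. At the start it lies flat on the bench under the pile: the pan stands on its -x end (28 mm from the block's centre) with the funnel in it, the check weight stands on its +x end (42 mm from the centre).
- pan: Round straight-sided aluminium weighing pan, outer diameter 60 mm, 16 mm high, wall and floor 2.5 mm, open on top, 50 g. Loose. Origin: centre of its underside, z up. Starts on the block with the funnel standing in it.
- funnel: Small ivory plastic funnel, round, 46 mm high, 30 g. From below: stem of outer diameter 22 mm up to 16 mm; cone widening to diameter 50 mm at 32 mm; upright band of diameter 50 mm from 32 to 46 mm (grip here). Loose. Origin: centre of the stem's lower end, z up. Starts standing on its stem in the pan. Hung in the jar its origin comes about 39 mm above the jar's underside.
- weight: Brass knobbed check weight, 200 g, 47 mm high: cylinder of diameter 30 mm up to 28 mm, a narrow neck, then a knob of diameter 20 mm from 36 to 44 mm height (grip here). Loose. Origin: centre of its underside, z up. Starts standing on the block.
- scale: Low grey bench scale with a round steel platform, 84 mm in diameter, its flat top 48 mm above the bench, 10 mm above the housing; the housing, 146 by 112 mm, reaches 97 mm from the platform's centre towards -x (dark panel with blank display there) and 49 mm towards +x. Fixed, the platform does not sink. Origin: on the bench under the platform's centre, z up.
- jar: Open amber glass jar, 64 mm high, body diameter 60 mm, neck diameter 46 mm, mouth 38 mm inside. Loose, 350 g. Origin: centre of its underside, z up.
- weightbox: Wooden box for the check weight, open, its lid folded right back and lying on the bench on the +x side. Box half: 56 by 56 mm outside, 46 by 46 mm inside, 20 mm high, inner floor 5 mm above the bench. The lid half, centred 59 mm towards +x, is as wide but only 12 mm high. Both lined with blue felt. Fixed. Origin: centre of the underside of the box half, z up.
- tray: Shallow rectangular steel tray, inside 152 mm (x) by 90 mm (y), rim 11 mm high, inner floor 2 mm above the bench. Fixed. Origin: centre of its underside, z up.
- dropper: Bystander: small white dropper bottle with a yellow cap, diameter 30 mm, 68 mm high, loose, stays where it is. Origin: centre of its underside.
- case: Bystander: white plastic case with a blue lid, 60 (x) by 87 (y) by 40 mm, loose, stays where it is. Origin: centre of its underside.
There are look-alikes about, which are no part of the job. Leave any pink or turquoise look-alike of the block alone. Of the things that look like the jar, take the one that is farthest to the robot's right at the start.

How it is judged:
At the end, for the whole second after the job is handed in: All released, upright and at rest: the pan on the scale's platform, within 15 mm of its centre; the funnel hanging in the jar's mouth, stem in, tilted less than 0.2 rad; the jar upright; the weight upright on the floor of its box; the block flat on the tray's floor inside the rim, lengthwise (horizontal distance between pan and scale below 0.015 m and z of pan in the frame of scale between 0.045 and 0.052 m and angle between pan's own z axis and vertical below 0.06 rad and linear speed of each of pan, funnel, weight, block, jar below 0.02 m/s and angular speed of each of pan, funnel, weight, block, jar below 0.2 rad/s and contact force between the fingers and pan below 0.05 N and horizontal distance between funnel and jar below 0.009 m and z of funnel in the frame of jar between 0.03 and 0.048 m and angle between funnel's own z axis and vertical below 0.2 rad and contact force between the fingers and funnel below 0.05 N and horizontal distance between weight and weightbox below 0.013 m and z of weight in the frame of weightbox between 0.002 and 0.009 m and angle between weight's own z axis and vertical below 0.12 rad and contact force between the fingers and weight below 0.05 N and horizontal distance between block and tray below 0.023 m and z of block in the frame of tray between 0 and 0.006 m and angle between block's own z axis and vertical below 0.05 rad and contact force between the fingers and block below 0.05 N and angle between the x axis of block and the x axis of tray, either way round below 0.3 rad and angle between jar's own z axis and vertical below 0.1 rad); the robot touches nothing.
It fails at once if the pan is let fall (from more than about 3 cm) (linear speed of pan above 0.8 m/s and contact force between the fingers and pan below 0.05 N).
It fails at once if the funnel is let fall (from more than about 3 cm) (linear speed of funnel above 0.8 m/s and contact force between the fingers and funnel below 0.05 N).
It fails at once if the check weight is let fall (from more than about 3 cm) (linear speed of weight above 0.8 m/s and contact force between the fingers and weight below 0.05 N).
It fails at once if the block is let fall (from more than about 3 cm) (linear speed of block above 0.8 m/s and contact force between the fingers and block below 0.05 N).
It fails at once if the dropper bottle or the lidded case is moved by more than 3 cm (distance of any of dropper, case from where it was at the start of the episode above 0.03 m).
It also fails if it takes over 115 s, if anything falls off the work surface, if the arm or the gripper's body presses on something with over 40 N, if the wrist force passes 120 N, or if a joint passes its speed limit or range.

ROBOT

A 6-joint arm with a two-finger parallel gripper is mounted at the origin on the work surface. World frame = base frame: x ahead of the robot, y to its left, z up, the work surface at z = 0. Lengths are in m, angles in rad, forces in N, time in s.
With the tool pointing down it reaches from about 0.35 to 0.85 m from the base axis. Payload 8.1 kg.
Tool frame: the origin (TCP) lies at the very end of the fingers, on their centre line; the grasp point (between the pads) lies 19 mm behind it (pinch_z is the distance from the TCP to the grasp point, in m); z points along the fingers, y is the direction in which the jaws open and shut (so a half turn about z gives the same grasp; the last joint's range is limited). The gripper opens to 93 mm and grips with 3 to 60 N. Pads are 15 mm wide; open, the fingers measure 128 mm over their backs; the gripper's body (75 mm by 188 mm) begins 65 mm behind the grasp point.
Start: joints at [1.249, 0.13, 1.488, -0, 1.523, -0.085], TCP at [0.141, 0.583, 0.183] pointing down, gripper open.
Joint ranges: [-2.96, 2.96], [-0.89, 2.26], [0.02, 2.5], [-1.34, 4.48], [0, 2.73], [-2.66, 2.66]. Speed limits (rad/s): [2.39, 2.39, 2.79, 3.14, 3.14, 3.14].

INTERFACE

Orientations are given as a rotation vector (axis times angle).
In Python, from plant import * gives the robot as it stands.
- The arm moves only by the tool move_arm, never from a script. Its argument "series" is a list of rows, each a list of 7 numbers: the shift along the tool's x, y, z each as a share of 10 cm, from -1 to 1, then the turn, a rotation vector about the tool's x, y, z each as a share of 180 degrees, from -1 to 1, then the opening, from -1 (shut) to 1 (fully open). In form: [[dx, dy, dz, rx, ry, rz, jaw], ...]. A call has 1 to 8 rows; each row is the pose to reach, as a shift and turn from the pose commanded when the call began, along the tool's axes at that moment, turning the shorter way round; what a row does not reach only later rows make up. A row lasts 1/10 s, in which the tool goes at most 50 mm and 8.59 degrees, less where a joint would pass 70% of its speed; a pose out of reach is approached as far as the arm can. A call with a number of a shift or a turn outside -1 to 1 is refused whole. A call with a gripper value outside its range is refused whole. The fingers move at their own pace and stop on an object; "squeeze" is the grip in N (left out, the last holds). Time passes only in rows, so rows that repeat a pose let the fingers close. It gives the time, the measured TCP pose, the force and the opening at its end, in the units of the state.
- read_state(): the state, without advancing time (a new reading comes with each control period).
- read_camera(name): name is "scene" or "top"; returns a dict with "frame" (384x512x3 uint8, red, green, blue), "K" (3x3 intrinsics, pixels), "k1" (the pictures are not rectified: a ray, as slopes to the right and down, at radius r is drawn at 1 + k1 r^2 times it, then the intrinsics apply), "rvec" (rotation vector, rad) and "tvec" (3), from world to camera coordinates, as OpenCV has them. Camera axes: x right, y down, z forward; pixel columns grow to the right and rows downward; lengths in m; the calibration is good to about 2 mm. A picture is of the moment at which its call begins. There is no depth.
- close_job(): hands the job in, once; it reports no verdict.
The state is a dict: "t": time; "q": joint angles; "dq": joint speeds; "joint_torque": joint torques, N m; "tool_pos": TCP position; "orientation": TCP orientation; "force": force on the tool from outside, world axes, zero at the start; "wrist_torque": the same for the moment, N m; "opening": finger opening in m.
Only numpy, scipy, OpenCV 4.12 (cv2) and the standard library are available. Lean on these libraries where they do the work, as an engineer would, in place of code of your own. Each camera call takes 0.05 s, during which the arm holds its last target.

## Working session

There is one attempt and no reset: what is moved stays moved. The work goes in short steps, Python scripts to look and compute and a tool call to move; the robot and the scene stay as the last step left them, time stands still between calls to the robot, and variables do not carry over. Pictures are saved under pics/ and viewed, and the job is handed in when it is done.

Besides the shell and the picture viewer there is one more tool, called by a JSON object that holds its "api" and its "payload". move_arm: Moves the arm, as the interface text tells. Shift numbers are shares of 10 cm and turn numbers shares of 180 degrees, none past 1 either way. Its arguments: {"type":"object","properties":{"series":{"type":"array","items":{"type":"array","items":{"type":"number"}}},"squeeze":{"type":"number"}},"required":["series"]}

```bash
ls; mkdir -p pics
python3 - <<'E'
from plant import *
import cv2
s=read_state();print(s)
for n in("scene","top"):
    c=read_camera(n);cv2.imwrite(f"pics/{n}0.png",cv2.cvtColor(c["frame"],cv2.COLOR_RGB2BGR));print(n,c["K"],c["k1"],c["rvec"],c["tvec"])
E
```

```text
pics
{'t': 0.0, 'q': array([ 1.24860083e+00,  1.31138981e-01,  1.48929652e+00, -1.80339402e-05,
        1.52302957e+00, -8.53749084e-02]), 'dq': array([-6.91395231e-05,  2.06786584e-04,  1.15542894e-03, -2.70643649e-04,
        2.37868480e-04,  8.75332218e-04]), 'joint_torque': array([ 1.21247373e-03, -5.59866464e+01, -4.91753483e+01,  7.68714678e-02,
        3.60128295e-02, -1.45517984e-04]), 'tool_pos': array([0.14053015, 0.5826353 , 0.18199132]), 'orientation': array([-3.71084024e-01, -3.11923432e+00,  2.88571238e-03]), 'force': array([-0.6595232 ,  0.26669646,  0.34925958]), 'wrist_torque': array([ 0.03197961, -0.03030224, -0.00678315]), 'opening': 0.0926574985389507}
scene [[369.48121424   0.         256.52019371]
 [  0.         369.48121424 189.32825909]
 [  0.           0.           1.        ]] 0.002492375478258233 [ 1.0171714   2.44305793 -1.03728221] [ 0.31988526 -0.2603852   1.4700617 ]
top [[497.95342501   0.         255.53000791]
 [  0.         497.95342501 189.38669437]
 [  0.           0.           1.        ]] -0.07462177439331037 [ 2.13057216 -2.1686179   0.14864122] [0.07716077 0.50129288 1.3122135 ]
```

View pics/scene0.png

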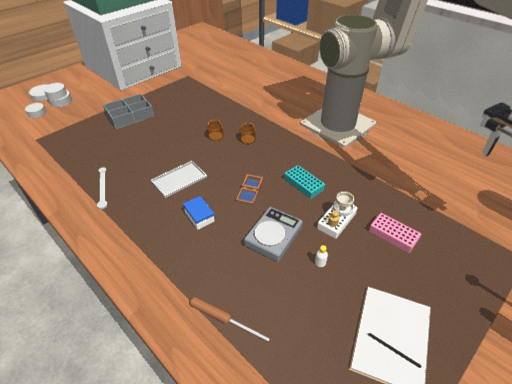

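View pics/top0.png

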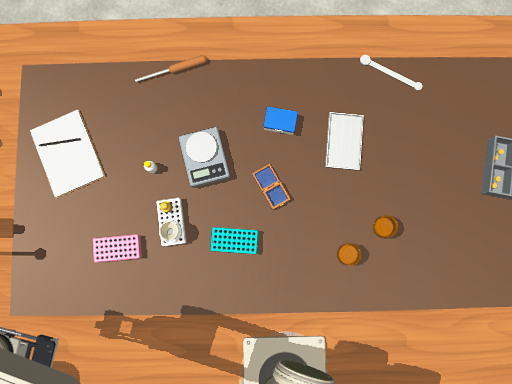

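```bash
cat > h.py <<'E'
from plant import *
import cv2, numpy as np
from scipy.spatial.transform import Rotation as Ro
def cam(n,save=None):
    c=read_camera(n)
    c["R"]=Ro.from_rotvec(c["rvec"]).as_matrix()
    c["C"]=-c["R"].T@np.array(c["tvec"])
    if save: cv2.imwrite(save,cv2.cvtColor(c["frame"],cv2.COLOR_RGB2BGR))
    return c
def ray(c,u,v):
    K=c["K"];d=np.array([(u-K[0,2])/K[0,0],(v-K[1,2])/K[1,1]]);s=d.copy()
    for _ in range(20): s=d/(1+c["k1"]*(s@s))
    return c["R"].T@np.array([s[0],s[1],1.])
def onz(c,u,v,z):
    d=ray(c,u,v);return c["C"]+d*(z-c["C"][2])/d[2]
def proj(c,P):
    p=c["R"]@np.array(P)+np.array(c["tvec"]);s=p[:2]/p[2];s=s*(1+c["k1"]*(s@s))
    return c["K"][:2,:2]@s+c["K"][:2,2]
def tri(c1,p1,c2,p2):
    d1=ray(c1,*p1);d2=ray(c2,*p2);d1/=np.linalg.norm(d1);d2/=np.linalg.norm(d2)
    A=np.c_[d1,-d2];t=np.linalg.lstsq(A,c2["C"]-c1["C"],rcond=None)[0]
    a=c1["C"]+t[0]*d1;b=c2["C"]+t[1]*d2
    return (a+b)/2,np.linalg.norm(a-b)
def crop(c,u0,v0,u1,v1,f,name):
    im=cv2.resize(c["frame"][v0:v1,u0:u1],None,fx=f,fy=f,interpolation=cv2.INTER_CUBIC)
    cv2.imwrite(name,cv2.cvtColor(im,cv2.COLOR_RGB2BGR))
E
python3 - <<'E'
from h import *
for n in("scene","top"):
    c=cam(n);print(c["C"],c["R"])
E
```

```text
[1.1020589  0.64719657 0.83535095] [[-0.70513266  0.7090725  -0.00203127]
 [ 0.49393059  0.48912678 -0.71887938]
 [-0.50874405 -0.50790864 -0.69513186]]
[0.31694839 0.06966965 1.36888366] [[-0.01760035 -0.99984411 -0.00140522]
 [-0.99030179  0.01762606 -0.13781034]
 [ 0.13781363 -0.00103392 -0.99045764]]
```

```bash
python3 - <<'E'
from h import *
c=cam("top");d=cam("scene")
crop(c,140,100,300,260,5,"pics/t1.png"); 
crop(c,310,100,420,270,4.4 and 3.5,"pics/t2.png")
crop(d,290,170,380,250,7,"pics/s1.png")
crop(d,140,110,320,265,4,"pics/s2.png")
E
python3 - <<'E'
import cv2
im=cv2.imread("pics/t1.png");cv2.imwrite("pics/t1.png",cv2.resize(im,(600,600)))
E
```

```text
(no output)
```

View pics/t1.png

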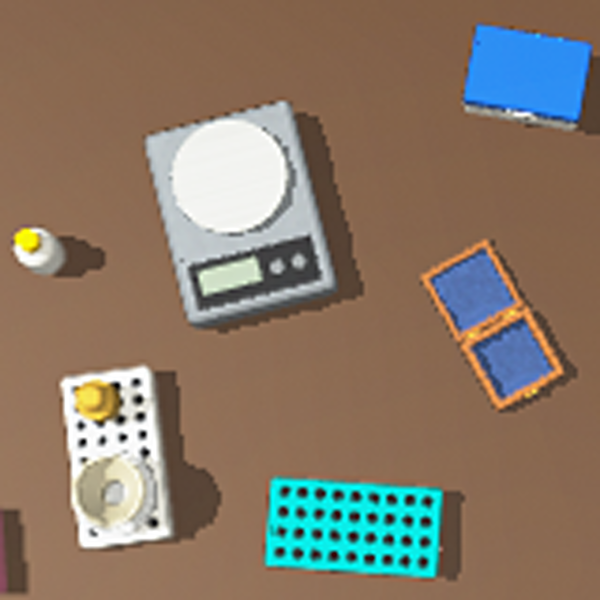

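View pics/t2.png

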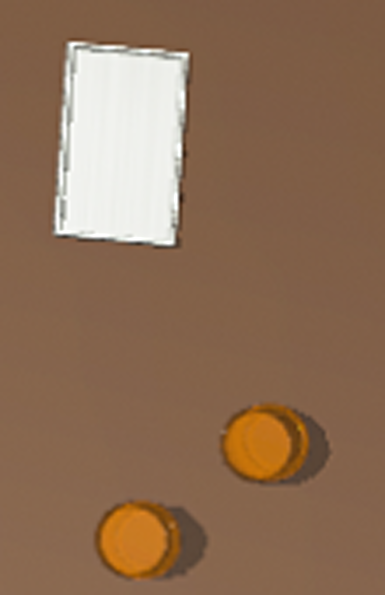

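View pics/s1.png

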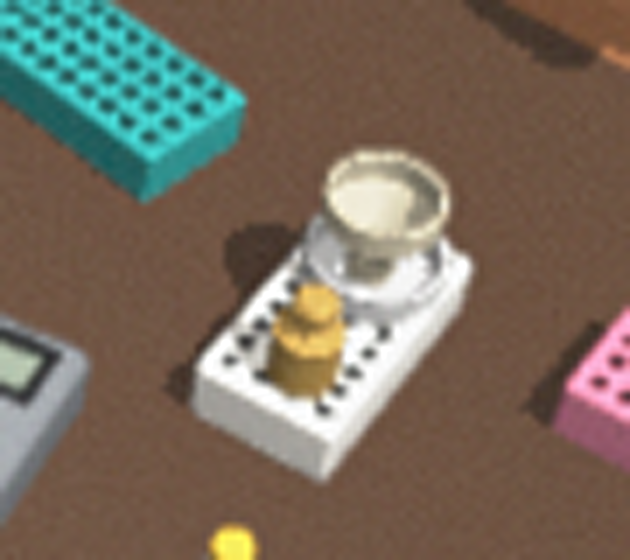

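View pics/s2.png

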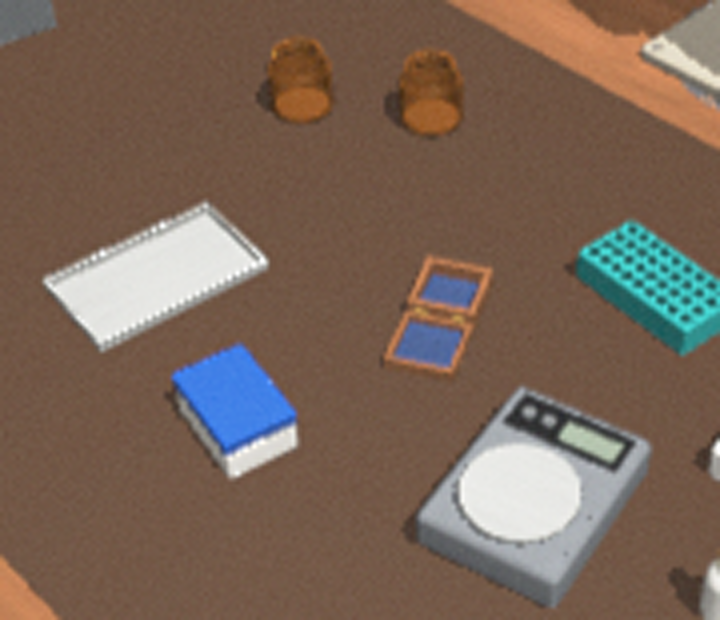

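```bash
cat > seg.py <<'E'
from h import *
def hsv(c): return cv2.cvtColor(c["frame"],cv2.COLOR_RGB2HSV).astype(int)
def mask(c,roi,f):
    H=hsv(c);m=f(H[...,0],H[...,1],H[...,2]);r=np.zeros(m.shape,bool);u0,v0,u1,v1=roi;r[v0:v1,u0:u1]=1
    m=(m&r).astype(np.uint8)
    n,l,s,ce=cv2.connectedComponentsWithStats(m)
    k=1+np.argmax(s[1:,4]);return (l==k).astype(np.uint8)
def cen(m):
    M=cv2.moments(m,True);return np.array([M['m10']/M['m00'],M['m01']/M['m00']])
def cnt(m): return max(cv2.findContours(m,cv2.RETR_EXTERNAL,cv2.CHAIN_APPROX_NONE)[0],key=cv2.contourArea)
E
python3 - <<'E'
from seg import *
c=cam("top");d=cam("scene")
np.set_printoptions(precision=4,suppress=True)
white=lambda h,s,v:(s<28)&(v>190)
amber=lambda h,s,v:(s>190)&(h<22)&(v>70)
def both(name,rc,rd,f,z=None):
    a=mask(c,rc,f);b=mask(d,rd,f);pa,pb=cen(a),cen(b)
    print(name,pa,pb,a.sum(),b.sum(),"tri",*tri(c,pa,d,pb), *( [onz(c,*pa,z)[:2],onz(d,*pb,z)[:2]] if z is not None else []))
    return a,b
both("platform",(178,125,222,168),(245,215,295,250),white,.048)
both("tray",(320,105,370,175),(145,155,212,200),lambda h,s,v:(s<60)&(v>120),.006)
both("jarR",(365,205,410,250),(200,115,228,145),amber,.03)
both("jarL",(330,235,365,272),(232,118,262,148),amber,.03)
both("feltbox",(260,185,292,210),(235,170,270,188),lambda h,s,v:(h>100)&(h<130)&(s>90),.005)
both("feltlid",(250,163,280,190),(235,189,270,205),lambda h,s,v:(h>100)&(h<130)&(s>90),.005)
both("boxwood",(245,155,295,215),(230,170,270,206),lambda h,s,v:((h<16)&(s>130)&(v>130))|((h>100)&(h<130)&(s>90)),.015)
both("weight",(155,198,180,215),(325,205,345,230),lambda h,s,v:(s>120)&(h>15)&(h<30),.05)
both("blockpile",(150,190,190,250),(310,185,365,240),lambda h,s,v:(s<45)&(v>140),.03)
H=hsv(d)
print(H[192:206:2,338:356:2].tolist())
E
```

```text
platform [200.6584 148.4881] [269.6164 232.3579] 1215 584 tri [0.6171 0.2149 0.0432] 0.0020038799208160966 [0.6154 0.2152] [0.6207 0.2168]
tray [344.0231 140.5592] [178.4396 178.2083] 1944 1085 tri [ 0.6404 -0.1825  0.0054] 0.0010540347768864943 [ 0.6406 -0.1828] [ 0.6405 -0.1814]
jarR [385.5238 226.131 ] [208.  129.5] 420 2 tri [ 0.4049 -0.2898  0.0292] 0.022973963743563884 [ 0.3968 -0.281 ] [ 0.4114 -0.2998]
jarL [349.0574 253.8404] [252.5 128.5] 401 2 tri [ 0.3188 -0.1672  0.0553] 0.017926537745026214 [ 0.3247 -0.1789] [ 0.2889 -0.1852]
feltbox [276.2107 195.343 ] [251.9836 182.1475] 242 61 tri [0.4876 0.0122 0.0139] 0.0010448977298318717 [0.4891 0.0114] [0.4807 0.0058]
feltlid [265.5947 177.1174] [246.7905 195.4667] 264 105 tri [0.5393 0.0405 0.0091] 0.0018529820522626345 [0.5406 0.0397] [0.536  0.0383]
boxwood [270.9459 186.0438] [249.419  188.3778] 777 315 tri [0.5136 0.0263 0.013 ] 0.001676444981483598 [0.5138 0.0257] [0.5146 0.0285]
weight [165.6214 206.4272] [333.3814 218.2034] 103 118 tri [0.4583 0.3098 0.05  ] 0.0019405750832576546 [0.4588 0.309 ] [0.4577 0.3106]
blockpile
[... 390 characters left out ...]
1, 103, 111]], [[22, 48, 209], [24, 28, 240], [23, 24, 241], [24, 27, 239], [23, 31, 236], [22, 43, 160], [21, 45, 114], [19, 48, 177], [14, 93, 121]], [[25, 25, 241], [24, 27, 240], [25, 23, 240], [25, 26, 238], [25, 36, 228], [21, 48, 220], [23, 42, 145], [22, 45, 125], [13, 71, 137]], [[24, 42, 231], [24, 26, 241], [25, 23, 240], [24, 32, 233], [24, 41, 223], [22, 46, 161], [22, 45, 147], [20, 47, 167], [13, 78, 134]], [[21, 43, 112], [20, 49, 208], [24, 37, 236], [23, 39, 228], [22, 46, 216], [22, 45, 177], [22, 45, 206], [22, 45, 208], [12, 107, 110]], [[21, 17, 146], [22, 43, 132], [23, 44, 152], [21, 46, 167], [23, 47, 170], [22, 45, 186], [23, 48, 192], [21, 24, 173], [12, 59, 133]]]
```

Run:
```python
from seg import *
c=cam("top");d=cam("scene")
np.set_printoptions(precision=4,suppress=True)
H=hsv(d);print("jar scene",H[120:142:3,205:225:3].tolist())
H=hsv(c)
print("top S"); print(H[220:248,156:188,1]);print(H[220:248,156:188,2])
```

```text
jar scene [[[12, 102, 110], [11, 110, 111], [14, 165, 158], [14, 155, 122], [14, 175, 131], [13, 109, 112], [11, 105, 112]], [[12, 106, 111], [17, 174, 180], [13, 164, 92], [14, 166, 115], [13, 177, 88], [13, 167, 128], [12, 98, 112]], [[11, 103, 111], [14, 179, 104], [13, 175, 125], [14, 177, 124], [13, 174, 116], [14, 180, 102], [11, 107, 114]], [[13, 107, 110], [13, 172, 107], [13, 178, 129], [14, 171, 137], [14, 173, 131], [14, 175, 102], [11, 105, 109]], [[10, 84, 79], [14, 149, 91], [13, 176, 122], [13, 180, 156], [14, 186, 155], [14, 181, 121], [14, 114, 94]], [[10, 93, 71], [13, 152, 79], [13, 180, 157], [14, 185, 156], [13, 187, 157], [14, 184, 157], [14, 128, 102]], [[13, 101, 114], [15, 126, 83], [14, 188, 144], [13, 180, 154], [13, 180, 157], [13, 183, 128], [12, 109, 108]], [[10, 97, 113], [12, 93, 112], [12, 101, 111], [11, 105, 104], [12, 98, 114], [11, 92, 114], [11, 102, 112]]]
top S
[[104 109  54   4   1   0   0   0   1   1   1   1   1   1   2   1   2   4
    2   1   1   7  33  19   0   0  17  40  90 104 103 103]
 [102 107  61   3   1   1   4   2   1   2   5   9   7
[... 6563 characters left out ...]
3 254 255 255 255 238 162 108  89]
 [153 153 153 151 144 253 252 251 245 238 251 249 249 250 250 250 251 252
  254 255 255 255 255 255 255 237 192 146 122 113  90  85]
 [153 153 153 152 145 235 255 252 252 252 252 252 254 255 255 255 255 255
  237 193 145 112 107 113 113 106  98 100 101 104 105 104]
 [153 153 153 153 149 196 254 255 255 255 253 236 190 145 113  93  94 112
  110 101 101 101 141 150 150 151 152 153 154 154 152 153]
 [153 153 153 153 151 132 137 138 134 140 127 112 103 104 105 105 104 141
  152 154 153 152 151 150 150 151 151 151 151 151 150 150]
 [153 153 152 153 153 152 151 150 150 151 152 153 154 154 154 154 153 152
  151 151 151 150 150 150 151 150 151 151 150 151 150 149]]
```

Run:
```python
from h import *
c=cam("top");d=cam("scene")
crop(c,152,192,192,252,10,"pics/t3.png"); crop(d,312,185,366,240,10,"pics/s3.png");crop(d,200,115,260,150,10,"pics/s4.png")
```

```text
(no output)
```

View pics/t3.png

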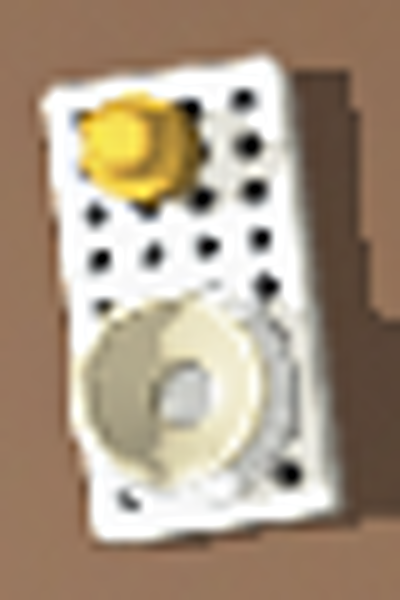

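View pics/s3.png

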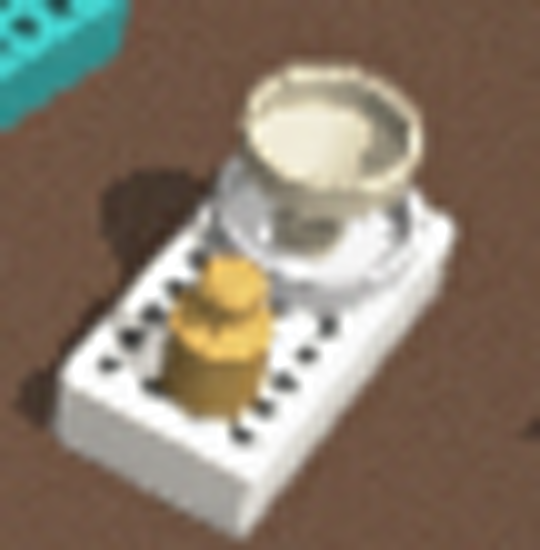

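View pics/s4.png

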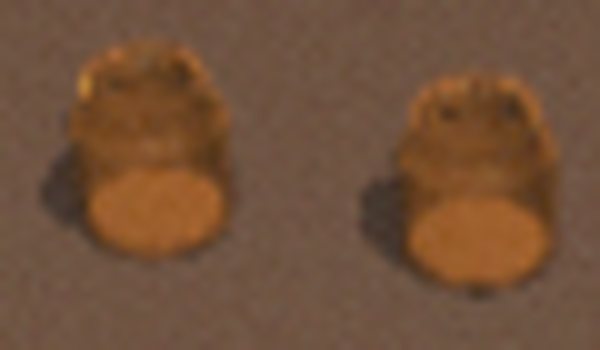

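Run:
```python
from seg import *
c=cam("top");d=cam("scene")
np.set_printoptions(precision=4,suppress=True)
# jar: floor disc and silhouettes
a=mask(c,(365,205,410,250),lambda h,s,v:(s>150)&(h<22))
b=mask(d,(200,115,228,145),lambda h,s,v:(s>140)&(h<22))
A=cen(a);B=cen(b);print("sil",A,B,a.sum(),b.sum(),tri(c,A,d,B))
bb=mask(d,(200,115,228,145),lambda h,s,v:(s>165)&(h<22)&(v>140));B=cen(bb);print("floor scene",B,bb.sum(),onz(d,*B,.003))
aa=mask(c,(365,205,410,250),lambda h,s,v:(s>150)&(h<22)&(v>195));A2=cen(aa);print("floor top",A2,aa.sum(),onz(c,*A2,.003),tri(c,A2,d,B))
# funnel
f=lambda h,s,v:(s>18)&(s<80)&(v>130)&(h>14)&(h<32)
def t3(x,y): return 152+x/10-.5,192+y/10-.5
def s3(x,y): return 312+x/10-.5,185+y/10-.5
p,q=t3(172,390),s3(333,130)
print("funnel",tri(c,p,d,q),onz(c,*p,.0785),onz(d,*q,.0785))
p,q=t3(123,138),s3(236,272)
print("knob",tri(c,p,d,q),onz(c,*p,.072),onz(d,*q,.072))
# block top corners z=.03  (top view)
for P in [(45,103),(270,60),(98,540)]: print("blk",onz(c,*t3(*P),.03))
for P in [(65,370),(235,490),(455,225)]: print("blk s",onz(d,*s3(*P),.03))
# platform etc
for n,cc,roi in(("t",c,(178,125,222,168)),("s",d,(245,215,295,250))):
    m=mask(cc,roi,lambda h,s,v:(s<28)&(v>190));e=cv2.fitEllipse(cnt(m));print(n,e,onz(cc,*e[0],.048))
# tray / box corners
m=mask(c,(320,105,372,175),lambda h,s,v:(s<60)&(v>120));r=cv2.minAreaRect(cnt(m));P=cv2.boxPoints(r);print("tray",[onz(c,*x,.008)[:2] for x in P],onz(c,*r[0],.008))
m=mask(c,(245,155,295,215),lambda h,s,v:((h<16)&(s>130)&(v>130))|((h>100)&(h<130)&(s>90)));r=cv2.minAreaRect(cnt(m));P=cv2.boxPoints(r);print("box",P,[onz(c,*x,.016)[:2] for x in P],onz(c,*r[0],.016))
m=mask(d,(230,170,270,206),lambda h,s,v:((h<16)&(s>130)&(v>130))|((h>100)&(h<130)&(s>90)));r=cv2.minAreaRect(cnt(m));print("box s",onz(d,*r[0],.013))
crop(c,245,155,300,215,10,"pics/t5.png")
crop(d,230,165,275,210,12,"pics/s5.png")
```

```text
sil [385.3872 226.1261] [214.6293 129.6497] 452 294 (array([ 0.3963, -0.2797,  0.0319]), np.float64(0.001169141100784468))
floor scene [215.1558 135.2208] 77 [ 0.3932 -0.2829  0.003 ]
floor top [383.1383 226.766 ] 94 [ 0.3968 -0.2814  0.003 ] (array([ 0.3962, -0.2801,  0.0061]), np.float64(0.0012842136910012677))
funnel (array([0.3923, 0.2968, 0.0766]), np.float64(0.0023769795176430976)) [0.3928 0.2955 0.0785] [0.3933 0.2986 0.0785]
knob (array([0.4581, 0.3101, 0.0774]), np.float64(0.0029853696890716733)) [0.4595 0.3098 0.072 ] [0.4526 0.3089 0.072 ]
blk [0.474 0.339 0.03 ]
blk [0.4847 0.2777 0.03  ]
blk [0.3558 0.3237 0.03  ]
blk s [0.4826 0.2782 0.03  ]
blk s [0.4843 0.3392 0.03  ]
blk s [0.3554 0.3254 0.03  ]
t ((201.3933868408203, 148.43954467773438), (39.36354446411133, 42.84894943237305), 76.68724060058594) [0.6155 0.2132 0.048 ]
s ((269.6239013671875, 232.3561248779297), (23.53753662109375, 29.59127426147461), 94.2590560913086) [0.6207 0.2168 0.048 ]
tray [array([ 0.5658, -0.1246]), array([ 0.725, -0.142]), array([ 0.7163, -0.2418]), array([ 0.5571, -0.2226])] [ 0.6403 -0.1826  0.008 ]
box [[251.2552 173.1681]
 [269.4668 162.6245]
 [290.4398 198.8506]
 [272.2282 209.3942]] [array([0.5505, 0.0792]), array([0.5792, 0.0284]), array([ 0.4773, -0.0268]), array([0.4493, 0.0237])] [0.5138 0.026  0.016 ]
box s [0.5125 0.0275 0.013 ]
```

View pics/t5.png

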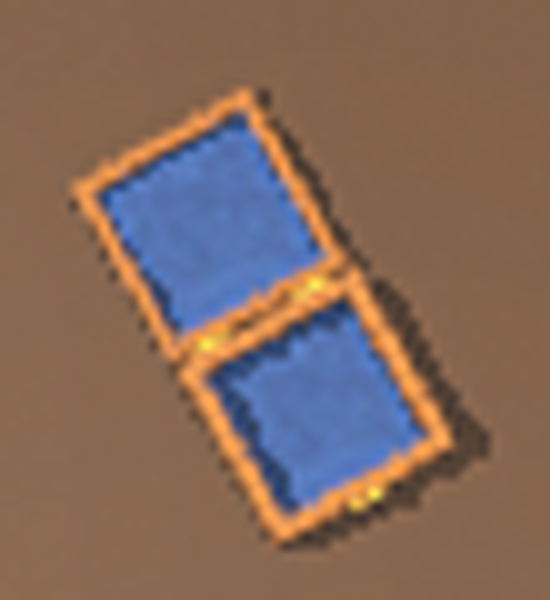

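View pics/s5.png

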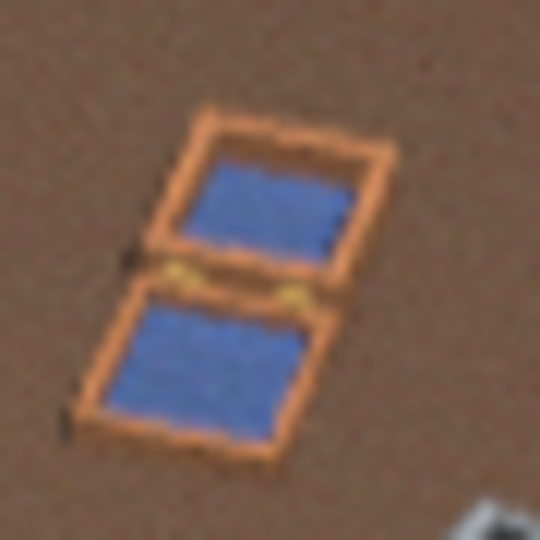

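```bash
cat > go.py <<'E'
import sys
from h import *
np.set_printoptions(precision=3,suppress=True)
# usage: go.py x y z jawdeg ; or go.py for state
s=read_state();R=Ro.from_rotvec(s["orientation"]);M=R.as_matrix()
jy=np.degrees(np.arctan2(M[1,1],M[0,1]))
print("t %.2f"%s["t"],"pos",s["tool_pos"].round(4),"jaw",round(jy,2),"zdir",M[:,2],"F",s["force"],"open",round(s["opening"],4))
a=[float(x) for x in sys.argv[1:]]
if a:
    sh=M.T@(np.array(a[:3])-s["tool_pos"])/.1
    if len(a)>3:
        best=None
        for k in(-360,-180,0,180,360):
            if abs(a[3]+k-jy)<=90.01: best=a[3]+k
        th=np.radians(best);y=np.array([np.cos(th),np.sin(th),0]);z=np.array([0,0,-1.]);T=np.c_[np.cross(y,z),y,z]
        rv=(R.inv()*Ro.from_matrix(T)).as_rotvec()/np.pi
    else: rv=np.zeros(3)
    print("shift",sh,"turn",rv,"rows>=",np.linalg.norm(sh)*2, np.linalg.norm(rv)*180/8.59)
E
python3 go.py .392 .297 .2 99
python3 - <<'E'
from h import *
c=cam("top");d=cam("scene")
p=(276.05,195.0);q=(252.2,180.9);print(onz(c,*p,.02),onz(d,*q,.02),tri(c,p,d,q))
E
```

```text
t 0.70 pos [0.141 0.583 0.183] jaw 76.43 zdir [-0.  0. -1.] F [0.103 0.365 0.392] open 0.0928
shift [-3.114 -2.193 -0.17 ] turn [ 0.    -0.    -0.125] rows>= 7.625758436344861 2.627447734685125
[0.48816211 0.01250512 0.02      ] [0.48726127 0.01366943 0.02      ] (array([0.48768331, 0.01306741, 0.02002562]), np.float64(0.0014617006505099456))
```

{"api": "move_arm", "payload": {"series": [[-0.4,-0.28,0,0,0,-0.045,1],[-0.8,-0.56,0,0,0,-0.09,1],[-1,-0.73,-0.1,0,0,-0.125,1],[-1,-0.73,-0.17,0,0,-0.125,1]]}}

```text
t: 1.2
tool_pos: [0.2229, 0.4867, 0.2006]
orientation: [-0.245, 3.131, -0.001]
force: [-0.5, 0.8, 0.6]
opening: 0.0926
```

```bash
python3 go.py .392 .297 .2 99
```

```text
t 1.20 pos [0.223 0.487 0.201] jaw 98.96 zdir [ 0.001 -0.001 -1.   ] F [-0.479  0.828  0.624] open 0.0926
shift [-1.375 -2.137  0.008] turn [-0.  0. -0.] rows>= 5.082216418977754 0.007871568031009564
```

{"api": "move_arm", "payload": {"series": [[-0.3,-0.4,0,0,0,0,1],[-0.55,-0.8,0,0,0,0,1],[-0.7,-1,0,0,0,0,1]]}}

```text
t: 1.5
tool_pos: [0.3068, 0.3996, 0.2005]
orientation: [-0.241, 3.131, 0.0]
force: [0.0, 0.3, -0.5]
opening: 0.0926
```

{"api": "move_arm", "payload": {"series": [[-0.3,-0.4,0,0,0,0,1],[-0.55,-0.8,0,0,0,0,1],[-0.66,-1,0,0,0,0,1],[-0.66,-1,0,0,0,0,1]]}}

```text
t: 1.9
tool_pos: [0.3879, 0.3109, 0.2004]
orientation: [-0.237, 3.132, -0.0]
force: [-0.1, 0.0, -0.4]
opening: 0.0928
```

```bash
python3 go.py .3925 .297 .053 99
python3 - <<'E'
from h import *
c=cam("top",);d=cam("scene")
crop(d,270,130,400,250,5,"pics/s6.png");crop(c,130,150,230,270,5,"pics/t6.png")
E
```

```text
t 1.90 pos [0.388 0.311 0.2  ] jaw 98.64 zdir [ 0.001 -0.    -1.   ] F [-0.081  0.013 -0.449] open 0.0928
shift [-0.023 -0.145  1.474] turn [-0.     0.    -0.002] rows>= 2.9617360764723846 0.04239130726014904
```

View pics/s6.png

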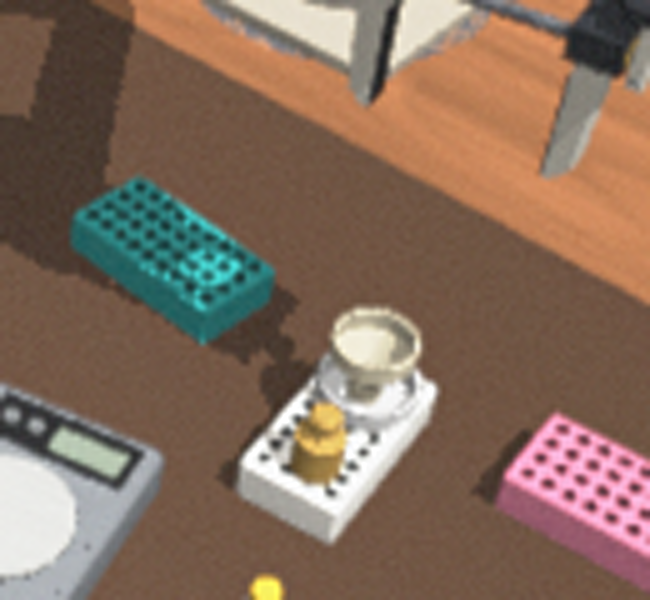

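{"api": "move_arm", "payload": {"series": [[-0.02,-0.145,0.3,0,0,0,1],[-0.02,-0.145,0.6,0,0,0,1],[-0.02,-0.145,0.9,0,0,0,1],[-0.02,-0.145,0.9,0,0,0,1]]}}

```text
t: 2.4
tool_pos: [0.3865, 0.298, 0.1056]
orientation: [0.246, -3.125, 0.005]
force: [-1.6, -0.1, -0.3]
opening: 0.0927
```

```bash
python3 go.py .3925 .297 .054 99
python3 - <<'E'
from h import *
c=cam("top",);d=cam("scene")
crop(d,290,140,390,240,6,"pics/s7.png");crop(c,130,170,210,270,6,"pics/t7.png")
E
```

```text
t 2.40 pos [0.387 0.298 0.106] jaw 99.01 zdir [-0.007 -0.004 -1.   ] F [-1.572 -0.077 -0.259] open 0.0927
shift [-0.061 -0.018  0.516] turn [-0.001 -0.002  0.   ] rows>= 1.03912072447348 0.051952848185211245
```

View pics/s7.png

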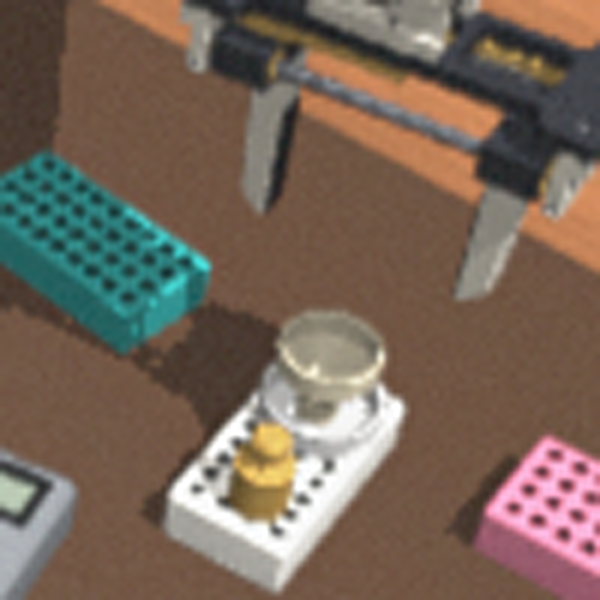

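View pics/t7.png

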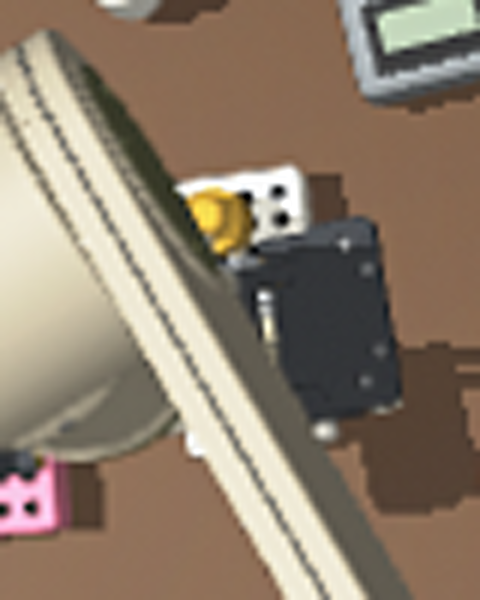

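Run:
```python
from h import *
d=cam("scene");s=read_state();M=Ro.from_rotvec(s["orientation"]).as_matrix()
print(s["tool_pos"])
for o in(0,.0463,-.0463): print((proj(d,s["tool_pos"]+M[:,1]*o)-[290,140])*6)
print((proj(d,[.3925,.297,.0785])-[290,140])*6)
```

```text
[0.39049734 0.29971731 0.11158717]
[345.82133792 293.57571118]
[437.74955556 334.23862569]
[257.29724504 254.41619237]
[327.01238626 342.44120842]
```

Run:
```python
from h import *
s=read_state();print(s["t"],s["tool_pos"])
d=cam("scene");s=read_state();print(s["t"],s["tool_pos"],s["dq"].round(3))
im=cv2.resize(d["frame"][140:240,290:390],None,fx=6,fy=6,interpolation=cv2.INTER_CUBIC)
M=Ro.from_rotvec(s["orientation"]).as_matrix()
for o in(0,.0463,-.0463):
    p=(proj(d,s["tool_pos"]+M[:,1]*o)-[290,140]+.5)*6; cv2.circle(im,(int(p[0]),int(p[1])),4,(255,0,0),1)
cv2.imwrite("pics/s8.png",im[...,::-1])
```

```text
2.55 [0.39049734 0.29971731 0.11158717]
2.6 [0.39112674 0.29983581 0.11216828] [-0.009 -0.007 -0.005  0.002 -0.006 -0.004]
```

View pics/s8.png

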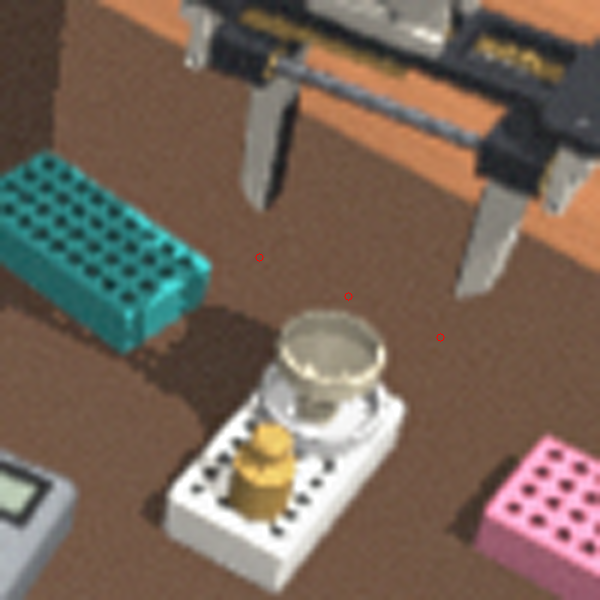

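Run:
```python
from h import *
c=cam("top");d=cam("scene")
P=np.array([.1405,.5826,.182]);M=Ro.from_rotvec([-.371,-3.119,.003]).as_matrix()
for cc,n in((c,"top"),(d,"scene")):
    im=cv2.imread(f"pics/{n}0.png")
    for o in(0,.0463,-.0463):
        p=proj(cc,P+M[:,1]*o);print(n,p)
        cv2.circle(im,tuple(int(round(x)) for x in p),2,(0,0,255),1)
    im=im[70:170,420:] if n=="scene" else im[310:,:110]
    cv2.imwrite(f"pics/chk_{n}.png",cv2.resize(im,None,fx=6,fy=6,interpolation=cv2.INTER_CUBIC))
```

```text
top [ 40.36037201 336.48576076]
top [ 22.0742641  331.75212722]
top [ 58.82995011 341.21595839]
scene [496.57413549 175.36237932]
scene [513.25005611 185.65412112]
scene [480.84594626 165.65347614]
```

View pics/chk_top.png

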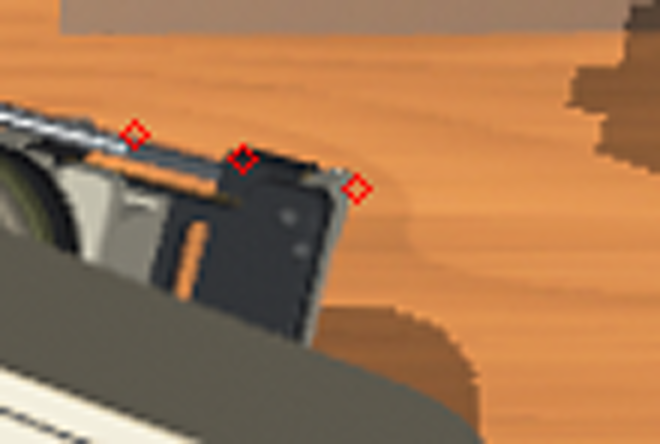

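View pics/chk_scene.png

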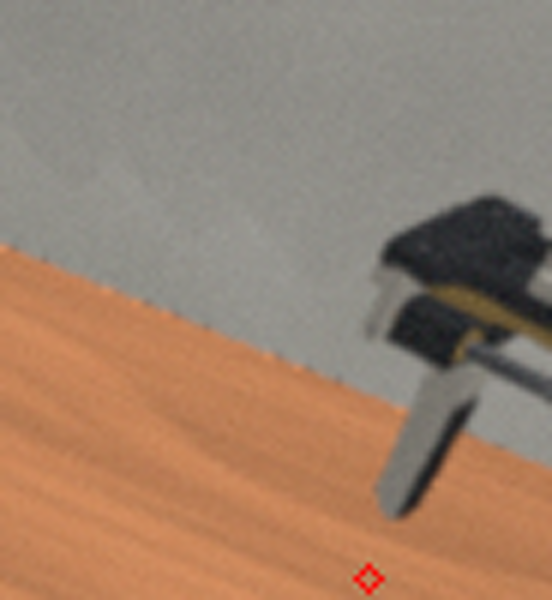

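Run:
```python
from h import *
c=cam("top","pics/top9.png");d=cam("scene","pics/scene9.png")
s=read_state();print(s["t"],s["tool_pos"],s["q"])
for n,cc,f in(("scene9",d,None),("top9",c,None)):
    im=cv2.imread(f"pics/{n}.png")
    for P in ([0,0,0],[.1,0,0],[0,.1,0],[0,0,.1],s["tool_pos"]):
        p=proj(cc,P);print(n,p);cv2.circle(im,tuple(int(round(x)) for x in p),2,(0,0,255),1)
    cv2.imwrite(f"pics/{n}.png",cv2.resize(im,None,fx=1.55,fy=1.55))
```

```text
2.8 [0.39126869 0.29908145 0.11157711] [ 5.48478854e-01 -1.21092082e-01  1.87223453e+00  2.03502321e-05
  1.38796813e+00 -1.17836456e+00]
scene9 [336.93503946 123.87092807]
scene9 [321.45202765 134.38982677]
scene9 [358.28073294 134.26180596]
scene9 [340.87889297 101.64700799]
scene9 [347.28931336 188.95665752]
top9 [284.484233   377.49454381]
top9 [283.644104   339.37531025]
top9 [246.96350753 378.20080005]
top9 [286.7530662  387.01797634]
top9 [164.99550866 230.40451956]
```

View pics/scene9.png

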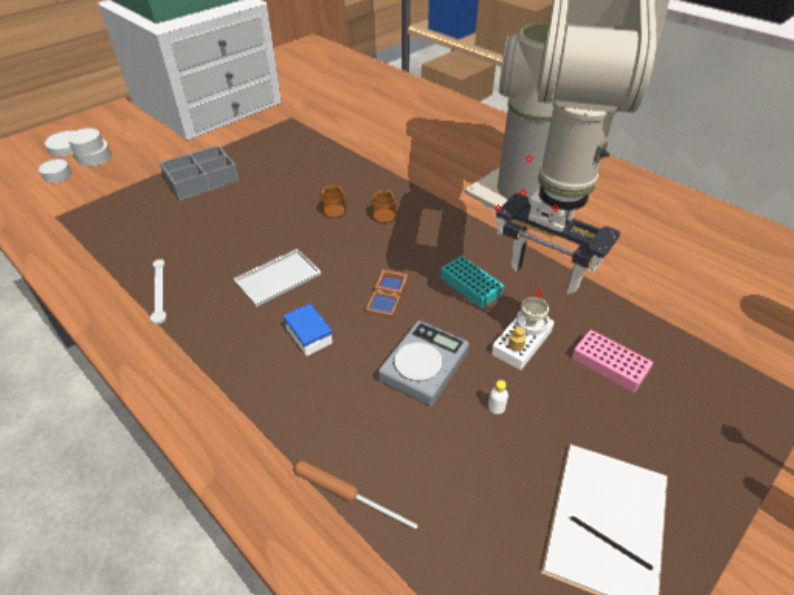

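View pics/top9.png

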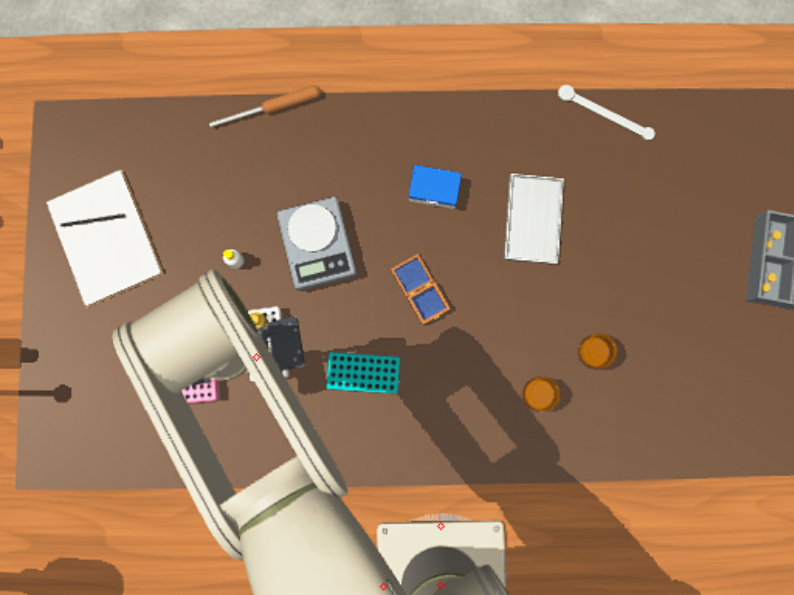

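Run:
```python
from h import *
d=cam("scene","pics/x.png");s=read_state();M=Ro.from_rotvec(s["orientation"]).as_matrix()
im=cv2.resize(d["frame"][110:230,290:390],None,fx=6,fy=6,interpolation=cv2.INTER_CUBIC)
def pt(l): 
    p=(proj(d,s["tool_pos"]+M@np.array(l))-[290,110]+.5)*6; return tuple(int(x) for x in p)
for y in(.0463,-.0463,.064,-.064):
    for x in (-.0075,.0075):
        cv2.line(im,pt((x,y,0)),pt((x,y,-.084)),(255,0,0),1)
for a,b in (((-.0375,-.094),(.0375,-.094)),((.0375,-.094),(.0375,.094)),((.0375,.094),(-.0375,.094)),((-.0375,.094),(-.0375,-.094))):
    cv2.line(im,pt((*a,-.084)),pt((*b,-.084)),(0,255,0),1)
cv2.imwrite("pics/s10.png",im[:600,:,::-1])
```

```text
(no output)
```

View pics/s10.png

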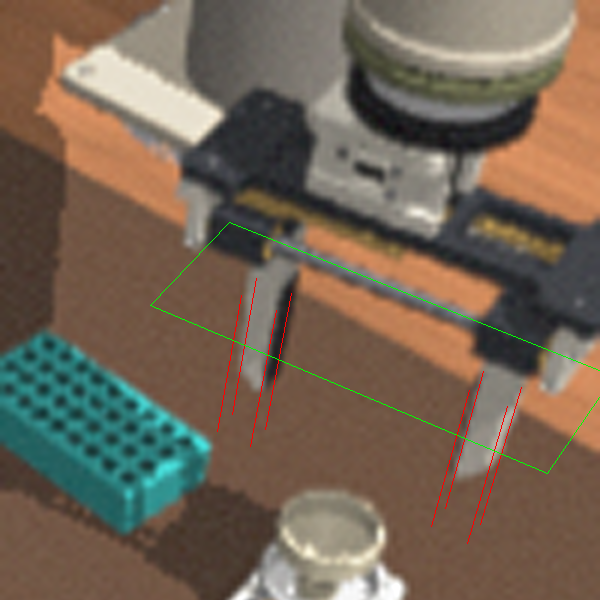

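Run:
```python
from h import *
c=cam("top");d=cam("scene")
print(tri(c,(54.5,339.2),d,(484.2,112)))
P=np.array([.1405,.5826,.182]);M=Ro.from_rotvec([-.371,-3.119,.003]).as_matrix()
for z in(-.084,-.12,-.15): print(P+M@[-.0375,-.094,z])
print(proj(c,P+M@[-.0375,-.094,-.084])); 
s=read_state();print(s["t"])
crop(c,150,190,200,260,10,"pics/t11.png")
```

```text
(array([0.15736773, 0.48749195, 0.34037177]), np.float64(0.006277284275907464))
[0.15497273 0.48257968 0.26617082]
[0.15500243 0.4826454  0.30217074]
[0.15502719 0.48270017 0.33217068]
[ 68.68749915 335.6090554 ]
2.95
```

View pics/t11.png

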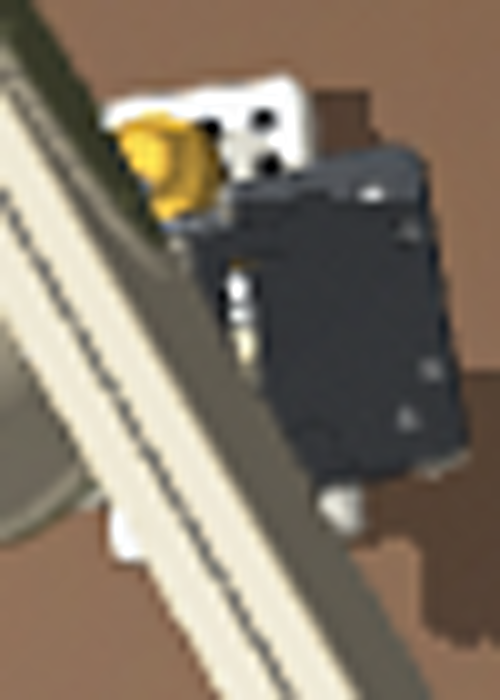

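{"api": "move_arm", "payload": {"series": [[-0.01,-0.02,0.3,0,0,0,1],[-0.01,-0.02,0.56,0,0,0,1],[-0.01,-0.02,0.56,0,0,0,1],[-0.01,-0.02,0.56,0,0,0,1]]}}

```text
t: 3.35
tool_pos: [0.3915, 0.2963, 0.0542]
orientation: [0.244, -3.131, 0.001]
force: [-0.2, 0.4, 0.5]
opening: 0.093
```

```bash
python3 go.py
python3 - <<'E'
from h import *
d=cam("scene","pics/x.png");s=read_state();M=Ro.from_rotvec(s["orientation"]).as_matrix()
im=cv2.resize(d["frame"][140:240,290:390],None,fx=6,fy=6,interpolation=cv2.INTER_CUBIC)
def pt(l): 
    p=(proj(d,s["tool_pos"]+M@np.array(l))-[290,140]+.5)*6; return tuple(int(x) for x in p)
for y in(.0463,-.0463,.064,-.064):
    for x in (-.0075,.0075): cv2.line(im,pt((x,y,0)),pt((x,y,-.02)),(255,0,0),1)
cv2.imwrite("pics/s12.png",im[...,::-1])
E
```

```text
t 3.35 pos [0.392 0.296 0.054] jaw 98.93 zdir [-0.001 -0.001 -1.   ] F [-0.179  0.367  0.471] open 0.093
```

View pics/s12.png

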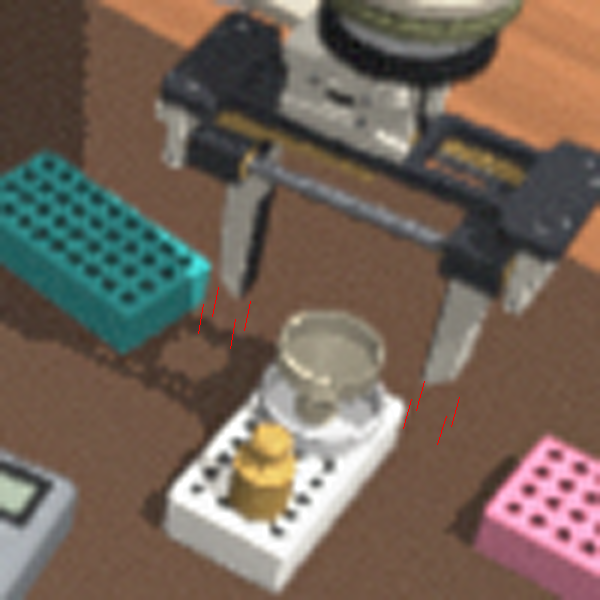

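{"api": "move_arm", "payload": {"series": [[0,0,0,0,0,0,0.3],[0,0,0,0,0,0,0.1],[0,0,0,0,0,0,0.0],[0,0,0,0,0,0,0.0]], "squeeze": 4}}

```text
t: 3.8
tool_pos: [0.392, 0.2967, 0.0546]
orientation: [-0.245, 3.131, 0.001]
force: [-0.9, 0.3, -0.4]
opening: 0.0655
```

```bash
python3 go.py
python3 - <<'E'
from h import *
d=cam("scene")
crop(d,290,140,390,240,6,"pics/s13.png")
E
```

```text
t 3.80 pos [0.392 0.297 0.055] jaw 98.93 zdir [ 0.001  0.    -1.   ] F [-0.857  0.282 -0.4  ] open 0.0655
```

View pics/s13.png

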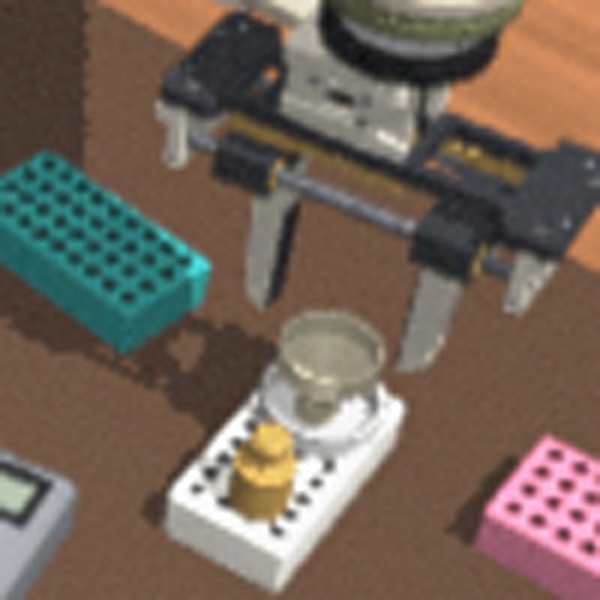

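{"api": "move_arm", "payload": {"series": [[0,0,0,0,0,0,0.0],[0,0,0,0,0,0,0.0],[0,0,0,0,0,0,0.0],[0,0,0,0,0,0,0.0]], "squeeze": 4}}

```text
t: 4.25
tool_pos: [0.3917, 0.2965, 0.054]
orientation: [0.245, -3.132, 0.0]
force: [-0.4, 0.2, -0.5]
opening: 0.0467
```

```bash
python3 go.py
python3 - <<'E'
from h import *
d=cam("scene")
crop(d,290,140,390,240,6,"pics/s14.png")
E
```

```text
t 4.25 pos [0.392 0.296 0.054] jaw 98.93 zdir [-0. -0. -1.] F [-0.358  0.174 -0.506] open 0.0467
```

View pics/s14.png

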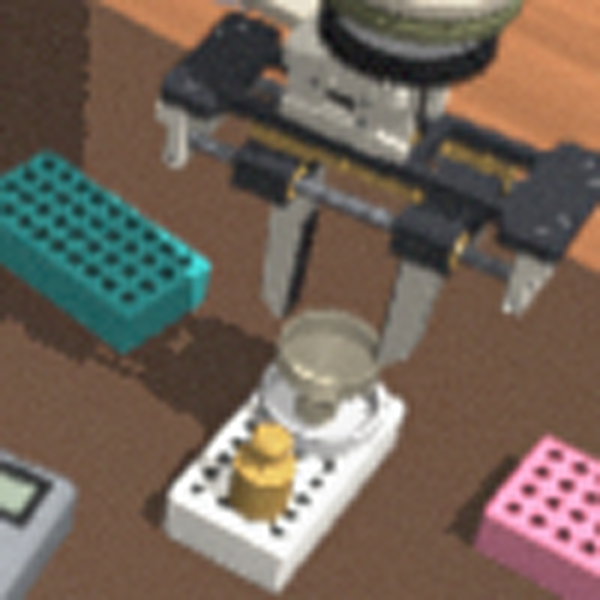

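Run:
```python
from h import *
d=cam("scene","pics/x.png");c=cam("top")
for q in ((280,314),(397,362)):
  for z in(.04,.054,.07,.085): print(q,onz(d,290+q[0]/6-.5,140+q[1]/6-.5,z))
crop(c,140,190,200,260,8,"pics/t15.png")
s=read_state();print(s["tool_pos"],s["opening"])
M=Ro.from_rotvec(s["orientation"]).as_matrix()
for y in(.032,-.032): print(s["tool_pos"]+M@[0,y,0])
```

```text
(280, 314) [0.35560768 0.24777341 0.04      ]
(280, 314) [0.36874694 0.25480417 0.054     ]
(280, 314) [0.38376322 0.26283933 0.07      ]
(280, 314) [0.397841   0.27037229 0.085     ]
(397, 362) [0.34250239 0.30981789 0.04      ]
(397, 362) [0.35587232 0.31575653 0.054     ]
(397, 362) [0.37115225 0.32254354 0.07      ]
(397, 362) [0.38547718 0.32890637 0.085     ]
[0.3917151  0.29653963 0.05399284] 0.0467887925863156
[0.38674776 0.32815174 0.0539926 ]
[0.39668243 0.26492752 0.05399308]
```

View pics/t15.png

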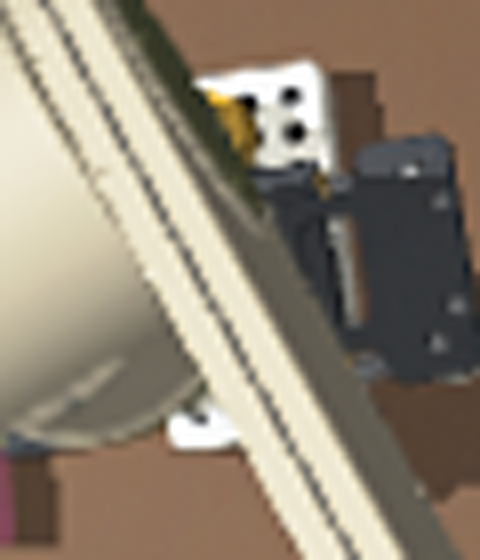

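{"api": "move_arm", "payload": {"series": [[0,0,0,0,0,0,1],[0,0,0,0,0,0,1],[0,0,0,0,0,0,1],[0,0,0,0,0,0,1],[0,0,0,0,0,0,1],[-0.01,0,0.15,0,0,0,1],[-0.01,0,0.3,0,0,0,1],[-0.01,0,0.3,0,0,0,1]]}}

```text
t: 5.2
tool_pos: [0.3911, 0.2957, 0.022]
orientation: [0.244, -3.129, 0.003]
force: [-0.2, -0.0, 0.3]
opening: 0.0929
```

```bash
python3 go.py
python3 - <<'E'
from h import *
d=cam("scene")
crop(d,290,140,390,240,6,"pics/s16.png")
E
```

```text
t 5.20 pos [0.391 0.296 0.022] jaw 98.93 zdir [-0.003 -0.002 -1.   ] F [-0.221 -0.014  0.261] open 0.0929
```

View pics/s16.png

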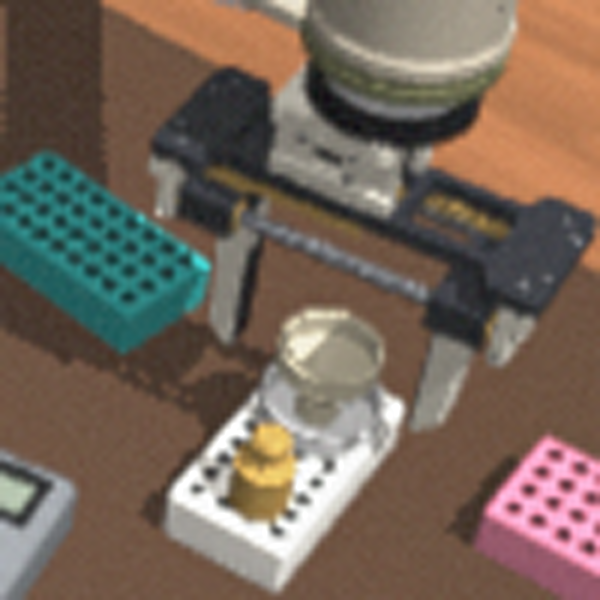

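{"api": "move_arm", "payload": {"series": [[0,0,0,0,0,0,0],[0,0,0,0,0,0,0],[0,0,0,0,0,0,0],[0,0,0,0,0,0,0],[0,0,0,0,0,0,0],[0,0,0,0,0,0,-0.2],[0,0,0,0,0,0,-0.2],[0,0,0,0,0,0,-0.2]], "squeeze": 8}}

```text
t: 6.05
tool_pos: [0.3928, 0.2968, 0.0242]
orientation: [-0.245, 3.132, 0.0]
force: [0.1, 0.0, 0.8]
opening: 0.0504
```

```bash
python3 go.py
python3 - <<'E'
from h import *
d=cam("scene")
crop(d,290,140,390,240,6,"pics/s17.png")
E
```

```text
t 6.05 pos [0.393 0.297 0.024] jaw 98.93 zdir [ 0.  0. -1.] F [0.13  0.038 0.805] open 0.0504
```

View pics/s17.png

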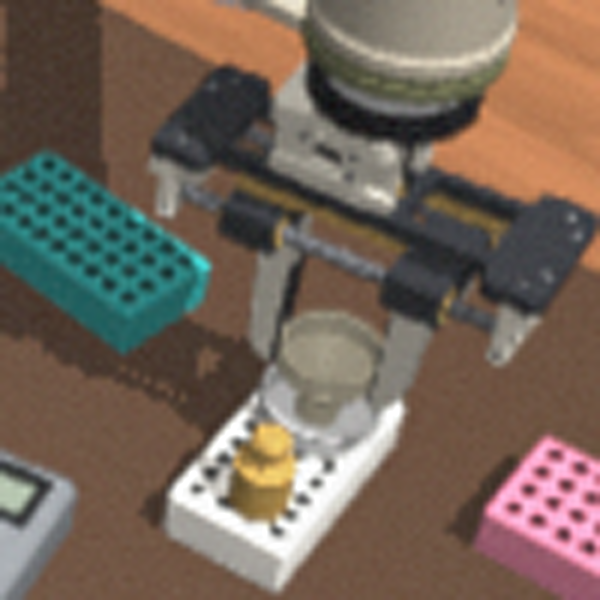

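{"api": "move_arm", "payload": {"series": [[0,0,-0.15,0,0,0,-0.2],[0,0,-0.3,0,0,0,-0.2],[0,0,-0.6,0,0,0,-0.2],[0,0,-0.9,0,0,0,-0.2],[0,0,-0.9,0,0,0,-0.2]]}}

```text
t: 6.6
tool_pos: [0.3954, 0.2984, 0.1188]
orientation: [-0.244, 3.125, 0.005]
force: [0.5, -1.1, -0.5]
opening: 0.0498
```

```bash
python3 go.py .3963 -.2805 .13 99
python3 - <<'E'
from h import *
d=cam("scene")
crop(d,290,110,390,230,5,"pics/s18.png")
E
```

```text
t 6.60 pos [0.395 0.298 0.119] jaw 98.94 zdir [ 0.006  0.004 -1.   ] F [ 0.51  -1.149 -0.486] open 0.0498
shift [ 0.89  -5.719 -0.134] turn [ 0.001  0.002 -0.   ] rows>= 11.579396079318705 0.050503861613733665
```

View pics/s18.png

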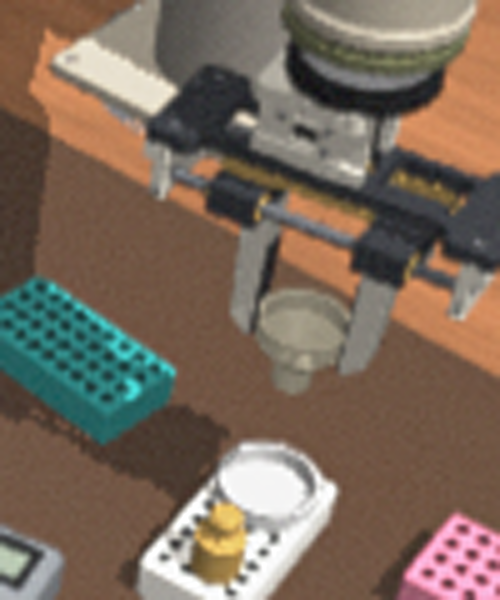

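{"api": "move_arm", "payload": {"series": [[0.05,-0.3,-0.1,0,0,0,-0.2],[0.11,-0.68,-0.14,0,0,0,-0.2],[0.15,-1,-0.14,0,0,0,-0.2]]}}

```text
t: 6.95
tool_pos: [0.3927, 0.1943, 0.1271]
orientation: [0.246, -3.131, 0.001]
force: [-0.2, 0.5, 0.4]
opening: 0.0502
```

{"api": "move_arm", "payload": {"series": [[0.05,-0.35,0,0,0,0,-0.2],[0.11,-0.7,0,0,0,0,-0.2],[0.15,-1,0,0,0,0,-0.2]]}}

```text
t: 7.25
tool_pos: [0.393, 0.0928, 0.1265]
orientation: [0.244, -3.13, 0.0]
force: [0.4, -0.3, 0.3]
opening: 0.0498
```

{"api": "move_arm", "payload": {"series": [[0.05,-0.35,0,0,0,0,-0.2],[0.11,-0.7,0,0,0,0,-0.2],[0.15,-1,0,0,0,0,-0.2]]}}

```text
t: 7.55
tool_pos: [0.3937, -0.0081, 0.1266]
orientation: [0.244, -3.13, -0.0]
force: [0.2, 0.1, -0.3]
opening: 0.0502
```

{"api": "move_arm", "payload": {"series": [[0.05,-0.35,0,0,0,0,-0.2],[0.11,-0.7,0,0,0,0,-0.2],[0.15,-1,0,0,0,0,-0.2]]}}

```text
t: 7.85
tool_pos: [0.3944, -0.1091, 0.1265]
orientation: [0.244, -3.13, -0.001]
force: [0.8, 0.2, -0.3]
opening: 0.0499
```

{"api": "move_arm", "payload": {"series": [[0.05,-0.35,0,0,0,0,-0.2],[0.11,-0.7,0,0,0,0,-0.2],[0.15,-1,0,0,0,0,-0.2]]}}

```text
t: 8.15
tool_pos: [0.3952, -0.2101, 0.1264]
orientation: [0.243, -3.13, -0.002]
force: [0.2, 0.4, -1.1]
opening: 0.0497
```

{"api": "move_arm", "payload": {"series": [[0.05,-0.3,0,0,0,0,-0.2],[0.11,-0.6,0,0,0,0,-0.2],[0.13,-0.7,0,0,0,0,-0.2],[0.13,-0.7,0,0,0,0,-0.2],[0.13,-0.7,0,0,0,0,-0.2]]}}

```text
t: 8.65
tool_pos: [0.3939, -0.2789, 0.1271]
orientation: [0.244, -3.131, -0.003]
force: [-0.1, 0.5, -0.3]
opening: 0.0498
```

```bash
python3 - <<'E'
from h import *
c=cam("top");d=cam("scene")
crop(d,180,60,290,160,6,"pics/s19.png");crop(c,320,180,430,280,6,"pics/t19.png")
E
python3 go.py .3963 -.2805 .07 99
```

```text
t 8.75 pos [ 0.394 -0.279  0.128] jaw 98.99 zdir [-0.     0.001 -1.   ] F [ 0.445 -0.524  0.242] open 0.0501
shift [-0.017 -0.022  0.576] turn [ 0. -0. -0.] rows>= 1.1540188871994883 0.006114373412405678
```

View pics/s19.png

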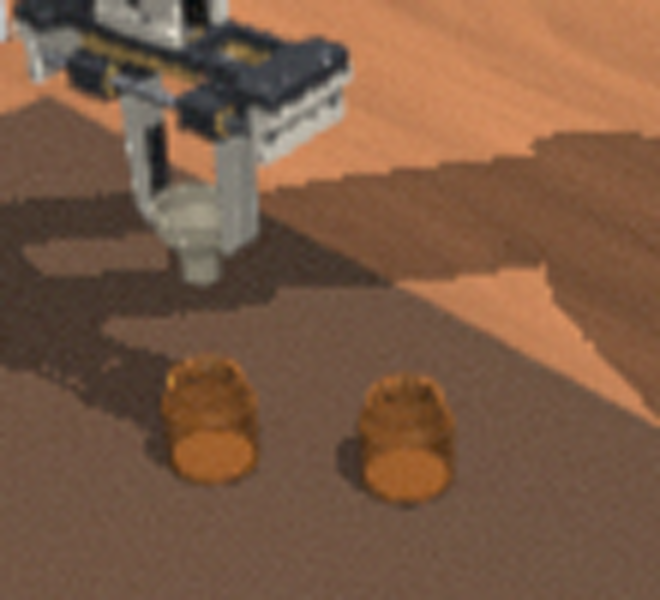

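View pics/t19.png

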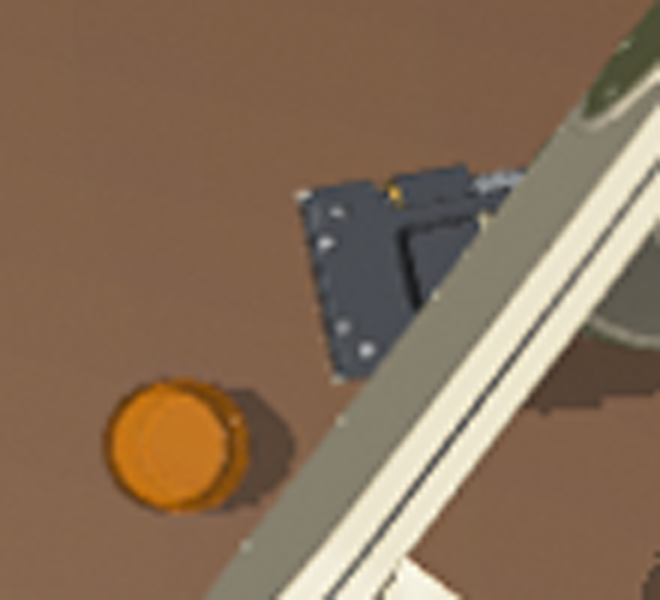

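Run:
```python
from h import *
d=cam("scene")
f=lambda P:(proj(d,P)-[180,60]+.5)*6
for z in(0,.064,.137): print(z,f([.3963,-.2805,z]))
print(onz(d,180+201/6-.5,60+276/6-.5,.137))
for u,v in((208,375),(208,378)): print(onz(d,180+u/6-.5,60+v/6-.5,.064))
```

```text
0 [213.13175711 461.8032187 ]
0.064 [204.80564523 376.81362707]
0.137 [194.61781626 272.84272832]
[ 0.39592371 -0.27511125  0.137     ]
[ 0.39362541 -0.28061251  0.064     ]
[ 0.39575768 -0.27811169  0.064     ]
```

{"api": "move_arm", "payload": {"series": [[-0.02,-0.03,0.2,0,0,0,-0.2],[-0.02,-0.03,0.4,0,0,0,-0.2],[-0.02,-0.03,0.6,0,0,0,-0.2],[-0.02,-0.03,0.68,0,0,0,-0.2],[-0.02,-0.03,0.68,0,0,0,-0.2],[-0.02,-0.03,0.68,0,0,0,-0.2]]}}

```text
t: 9.4
tool_pos: [0.3972, -0.2827, 0.0609]
orientation: [-0.245, 3.131, -0.001]
force: [0.3, -0.3, 0.5]
opening: 0.0503
```

```bash
python3 - <<'E'
from h import *
d=cam("scene")
crop(d,180,80,270,160,7,"pics/s20.png")
E
python3 go.py .3963 -.2805 .032 99
```

```text
t 9.45 pos [ 0.398 -0.283  0.061] jaw 98.95 zdir [ 0.001 -0.001 -1.   ] F [ 0.121 -1.05  -0.455] open 0.0502
shift [0.008 0.027 0.293] turn [-0.  0. -0.] rows>= 0.588608678208681 0.012768602915782508
```

View pics/s20.png

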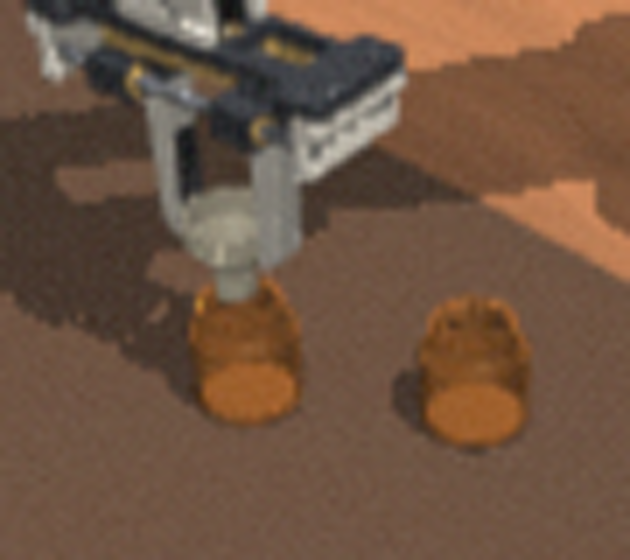

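{"api": "move_arm", "payload": {"series": [[0.01,0.02,0.08,0,0,0,-0.2],[0.01,0.02,0.16,0,0,0,-0.2],[0.01,0.02,0.22,0,0,0,-0.2],[0.01,0.02,0.27,0,0,0,-0.2],[0.01,0.02,0.27,0,0,0,-0.2],[0.01,0.02,0.27,0,0,0,-0.2]]}}

```text
t: 10.05
tool_pos: [0.3953, -0.2808, 0.0329]
orientation: [0.245, -3.132, -0.0]
force: [0.2, -0.2, 0.0]
opening: 0.0499
```

```bash
python3 - <<'E'
from h import *
d=cam("scene")
crop(d,180,80,270,160,7,"pics/s21.png")
E
python3 go.py .3963 -.2805 .030 99
```

```text
t 10.10 pos [ 0.395 -0.281  0.033] jaw 98.93 zdir [-0.  0. -1.] F [ 0.536  0.321 -0.346] open 0.05
shift [-0.009  0.003  0.031] turn [ 0. -0. -0.] rows>= 0.06480389424087037 0.007880384626488827
```

View pics/s21.png

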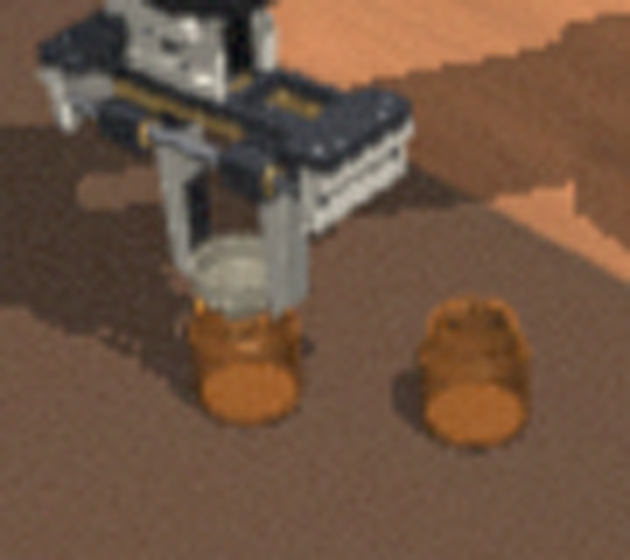

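{"api": "move_arm", "payload": {"series": [[0,0,0.02,0,0,0,-0.2],[0,0,0.03,0,0,0,-0.2],[0,0,0.03,0,0,0,-0.2],[0,0,0.03,0,0,0,0.2],[0,0,0.03,0,0,0,0.6],[0,0,0.03,0,0,0,1],[0,0,0.03,0,0,0,1],[0,0,0.03,0,0,0,1]]}}

```text
t: 10.9
tool_pos: [0.3953, -0.2808, 0.0299]
orientation: [0.245, -3.132, -0.0]
force: [-0.4, -0.5, 0.1]
opening: 0.0832
```

{"api": "move_arm", "payload": {"series": [[0,0,0,0,0,0,1],[0,0,-0.3,0,0,0,1],[0,0,-0.7,0,0,0,1],[0,0,-1,0,0,0,1],[0,0,-1,0,0,0,1]]}}

```text
t: 11.4
tool_pos: [0.398, -0.2832, 0.1354]
orientation: [-0.244, 3.126, -0.01]
force: [0.4, -0.1, -0.3]
opening: 0.0931
```

```bash
python3 - <<'E'
from h import *
d=cam("scene")
crop(d,180,80,270,160,7,"pics/s22.png")
E
python3 go.py .4583 .310 .12 99
```

```text
t 11.45 pos [ 0.397 -0.282  0.133] jaw 98.93 zdir [ 0.004 -0.003 -1.   ] F [-0.11  -0.014 -0.435] open 0.0933
shift [-1.525  5.756  0.109] turn [-0.001  0.001 -0.   ] rows>= 11.910571839540381 0.03582595028990249
```

View pics/s22.png

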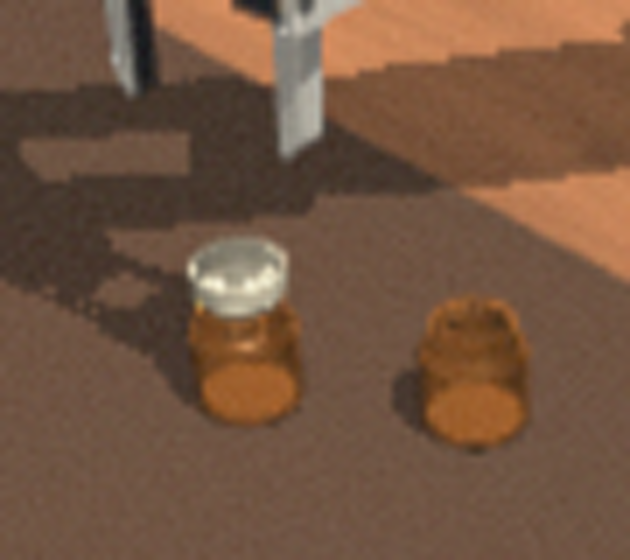

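{"api": "move_arm", "payload": {"series": [[-0.09,0.35,0,0,0,0,1],[-0.18,0.7,0,0,0,0,1],[-0.26,1,0,0,0,0,1]]}}

```text
t: 11.75
tool_pos: [0.4045, -0.1762, 0.1282]
orientation: [0.243, -3.13, -0.003]
force: [0.3, 0.5, -0.6]
opening: 0.0929
```

{"api": "move_arm", "payload": {"series": [[-0.09,0.35,0.2,0,0,0,1],[-0.18,0.7,0.5,0,0,0,1],[-0.26,0.8,0.9,0,0,0,1],[-0.26,0.8,0.9,0,0,0,1],[-0.26,0.8,0.9,0,0,0,1],[-0.26,0.8,0.9,0,0,0,1]]}}

```text
t: 12.35
tool_pos: [0.4196, -0.096, 0.0414]
orientation: [-0.244, 3.131, -0.001]
force: [1.3, 0.0, 0.5]
opening: 0.093
```

```bash
python3 go.py
python3 - <<'E'
from h import *
d=cam("scene")
crop(d,200,90,300,190,6,"pics/s23.png")
E
```

```text
t 12.35 pos [ 0.42  -0.096  0.041] jaw 98.9 zdir [ 0.001 -0.001 -1.   ] F [1.311 0.036 0.538] open 0.093
```

View pics/s23.png

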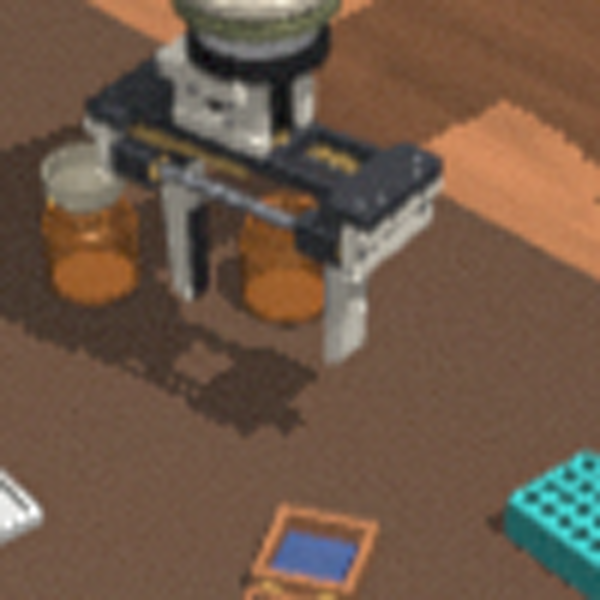

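{"api": "move_arm", "payload": {"series": [[0,0,0.2,0,0,0,1],[0,0,0.4,0,0,0,1],[0,0,0.5,0,0,0,1],[0,0,0.58,0,0,0,1],[0,0,0.6,0,0,0,1],[0,0,0.6,0,0,0,1],[0,0,0.6,0,0,0,1]]}}

```text
t: 13.1
tool_pos: [0.4196, -0.0953, -0.0192]
orientation: [-0.244, 3.131, -0.001]
force: [0.1, 0.3, -0.4]
opening: 0.093
```

```bash
python3 go.py
python3 - <<'E'
from h import *
d=cam("scene")
crop(d,200,90,300,190,6,"pics/s24.png")
E
```

```text
t 13.10 pos [ 0.42  -0.095 -0.019] jaw 98.93 zdir [ 0.001 -0.    -1.   ] F [ 0.147  0.267 -0.45 ] open 0.093
```

View pics/s24.png

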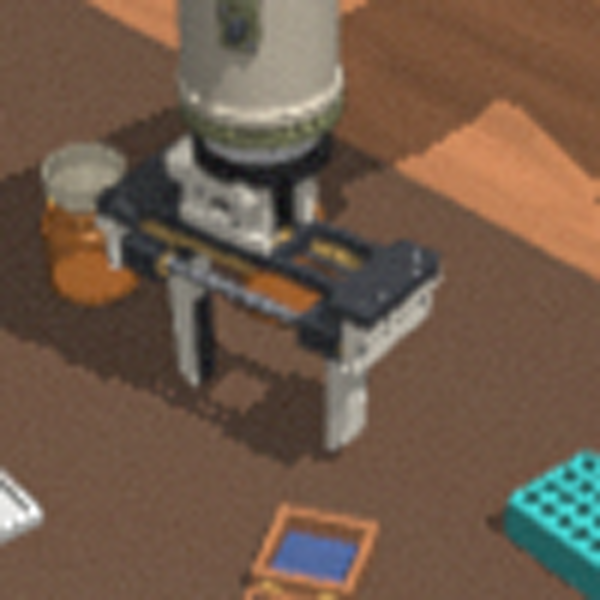

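{"api": "move_arm", "payload": {"series": [[0,0,0.02,0,0,0,1],[0,0,0.04,0,0,0,1],[0,0,0.06,0,0,0,1],[0,0,0.06,0,0,0,1]]}}

```text
t: 13.55
tool_pos: [0.4185, -0.0949, -0.0264]
orientation: [0.245, -3.131, -0.0]
force: [-0.9, 0.1, 0.2]
opening: 0.0928
```

{"api": "move_arm", "payload": {"series": [[0,0,0.01,0,0,0,1],[0,0,0.02,0,0,0,1],[0,0,0.02,0,0,0,1]]}}

```text
t: 13.85
tool_pos: [0.4188, -0.095, -0.0281]
orientation: [0.245, -3.132, -0.0]
force: [0.2, -0.0, -0.0]
opening: 0.0928
```

{"api": "move_arm", "payload": {"series": [[0,0,0.01,0,0,0,1],[0,0,0.02,0,0,0,1],[0,0,0.02,0,0,0,1]]}}

```text
t: 14.15
tool_pos: [0.4187, -0.0949, -0.0301]
orientation: [0.245, -3.132, -0.0]
force: [0.1, 0.3, -0.3]
opening: 0.093
```

{"api": "move_arm", "payload": {"series": [[0,0,0.01,0,0,0,1],[0,0,0.02,0,0,0,1],[0,0,0.02,0,0,0,1]]}}

```text
t: 14.45
tool_pos: [0.4187, -0.0949, -0.0321]
orientation: [0.245, -3.132, -0.0]
force: [-0.5, -0.2, 0.6]
opening: 0.0929
```

```bash
python3 go.py
python3 - <<'E'
from h import *
d=cam("scene")
crop(d,200,90,300,190,6,"pics/s25.png")
E
```

```text
t 14.45 pos [ 0.419 -0.095 -0.032] jaw 98.93 zdir [-0.  0. -1.] F [-0.463 -0.222  0.619] open 0.0929
```

View pics/s25.png

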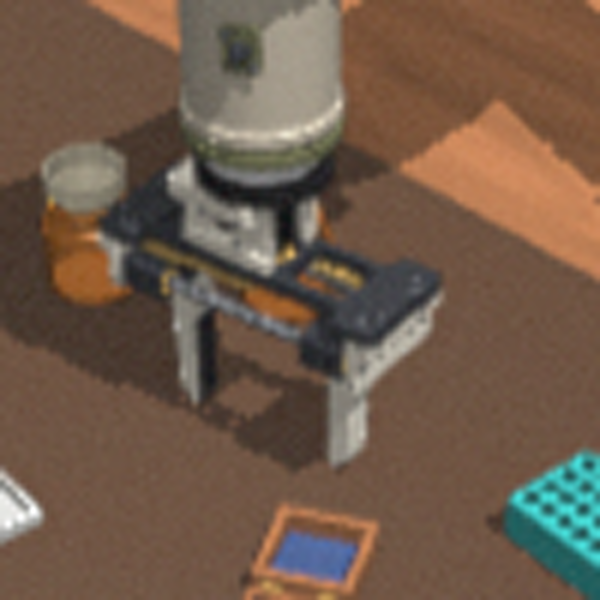

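Run:
```python
from h import *
d=cam("scene");s=read_state();M=Ro.from_rotvec(s["orientation"]).as_matrix()
for q in((343,463),(195,402)):
  for z in(0,.005,.01): print(q,z,onz(d,200+q[0]/6-.5,90+q[1]/6-.5,z))
for y in(.055,-.055): print(s["tool_pos"]+M@[-.005,y,0])
```

```text
(343, 463) 0 [ 0.41006072 -0.04263232  0.        ]
(343, 463) 0.005 [ 0.41420268 -0.03850334  0.005     ]
(343, 463) 0.01 [ 0.41834464 -0.03437437  0.01      ]
(195, 402) 0 [ 0.43254341 -0.14486581  0.        ]
(195, 402) 0.005 [ 0.43655081 -0.14012491  0.005     ]
(195, 402) 0.01 [ 0.4405582  -0.13538402  0.01      ]
[ 0.41523923 -0.03984931 -0.03199884]
[ 0.43232214 -0.14851473 -0.03200576]
```

{"api": "move_arm", "payload": {"series": [[0,0,0.01,0,0,0,1],[0,0,0.02,0,0,0,1],[0,0,0.02,0,0,0,1]]}}

```text
t: 14.85
tool_pos: [0.4187, -0.095, -0.0341]
orientation: [0.245, -3.132, -0.0]
force: [-1.3, 0.2, -0.6]
opening: 0.0931
```

{"api": "move_arm", "payload": {"series": [[0,0,0.01,0,0,0,1],[0,0,0.02,0,0,0,1],[0,0,0.02,0,0,0,1]]}}

```text
t: 15.15
tool_pos: [0.419, -0.095, -0.0353]
orientation: [0.245, -3.132, -0.0]
force: [-3.3, 1.8, 9.7]
opening: 0.0929
```

{"api": "move_arm", "payload": {"series": [[0,0,-0.1,0,0,0,1],[0,0,-0.4,0,0,0,1],[0,0,-0.8,0,0,0,1],[0,0.1,-1,0,0,0,1],[0,0.4,-1,0,0,0,1],[0,0.7,-1,0,0,0,1]]}}

```text
t: 15.75
tool_pos: [0.409, -0.0256, 0.0659]
orientation: [-0.242, 3.129, -0.001]
force: [-0.6, 0.4, -1.3]
opening: 0.093
```

```bash
python3 go.py .458 .310 .10 99
```

```text
t 15.75 pos [ 0.409 -0.026  0.066] jaw 98.83 zdir [ 0.003 -0.001 -1.   ] F [-0.567  0.351 -1.257] open 0.093
shift [-1.     3.241 -0.341] turn [-0.     0.001 -0.001] rows>= 6.818251139721395 0.028891166695222743
```

Run:
```python
from seg import *
np.set_printoptions(precision=4,suppress=True)
c=cam("top");d=cam("scene")
crop(c,145,185,205,260,8,"pics/t26.png"); crop(d,312,180,367,240,10,"pics/s26.png")
```

```text
(no output)
```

View pics/t26.png

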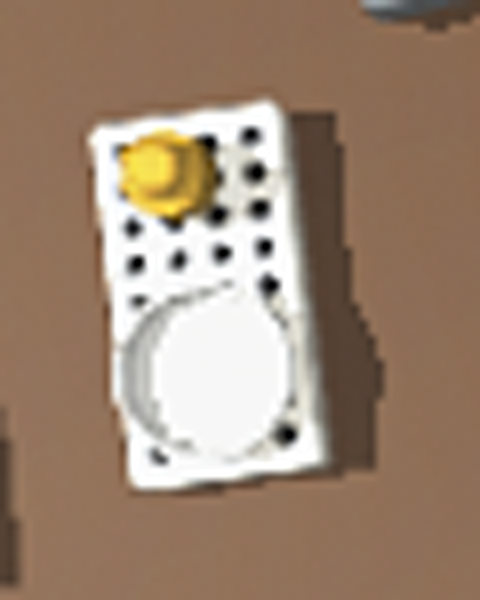

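View pics/s26.png

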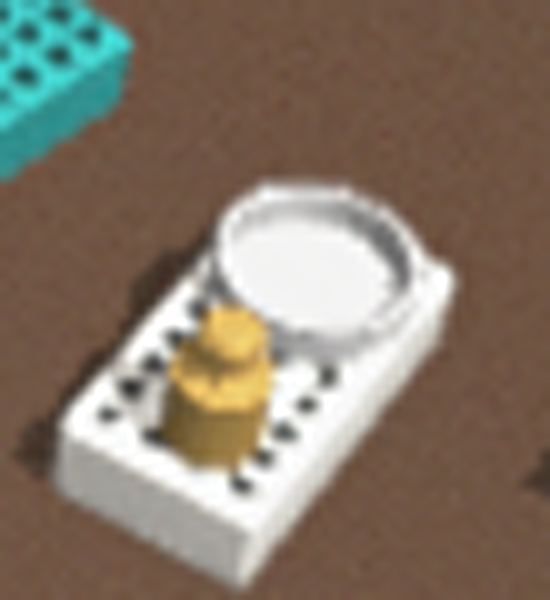

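Run:
```python
from seg import *
np.set_printoptions(precision=4,suppress=True)
c=cam("top");d=cam("scene")
T=lambda x,y:(145+x/8-.5,185+y/8-.5); S=lambda x,y:(312+x/10-.5,180+y/10-.5)
K=[onz(c,*T(*p),.03)[:2] for p in((95,133),(275,102),(325,465),(132,485))];print(np.array(K),np.mean(K,0))
e=K[0]-K[3]+K[1]-K[2];print("ang",np.degrees(np.arctan2(e[1],e[0])))
print("pan",tri(c,T(209,372),d,S(317,262)),onz(c,*T(209,372),.046))
print("knob",tri(c,T(155,165),d,S(236,326)),onz(c,*T(155,165),.075),onz(d,*S(236,326),.075))
```

```text
[[0.4759 0.338 ]
 [0.4854 0.2767]
 [0.3625 0.2596]
 [0.3568 0.3246]] [0.4201 0.2997]
ang 7.186861049551816
pan (array([0.3927, 0.2977, 0.0432]), np.float64(0.0028832374766750418)) [0.3933 0.296  0.046 ]
knob (array([0.4586, 0.3103, 0.0763]), np.float64(0.003474469478317733)) [0.4596 0.3091 0.075 ] [0.4564 0.3112 0.075 ]
```

{"api": "move_arm", "payload": {"series": [[-0.1,0.3,-0.15,0,0,0,1],[-0.2,0.65,-0.34,0,0,0,1],[-0.31,1,-0.34,0,0,0,1]]}}

```text
t: 16.25
tool_pos: [0.4255, 0.0778, 0.101]
orientation: [-0.241, 3.128, -0.001]
force: [1.3, -0.0, 0.6]
opening: 0.0928
```

{"api": "move_arm", "payload": {"series": [[-0.1,0.35,0,0,0,0,1],[-0.2,0.7,0,0,0,0,1],[-0.31,1,0,0,0,0,1]]}}

```text
t: 16.55
tool_pos: [0.4388, 0.1822, 0.0982]
orientation: [-0.244, 3.132, -0.0]
force: [-0.1, -1.1, 0.4]
opening: 0.0931
```

{"api": "move_arm", "payload": {"series": [[-0.1,0.35,0,0,0,0,1],[-0.2,0.7,0,0,0,0,1],[-0.31,1,0,0,0,0,1],[-0.38,1,0,0,0,0,1],[-0.38,1,0,0,0,0,1],[-0.38,1,0,0,0,0,1]]}}

```text
t: 17.15
tool_pos: [0.4605, 0.2846, 0.0977]
orientation: [0.243, -3.131, 0.001]
force: [0.2, -0.0, -0.0]
opening: 0.0931
```

```bash
python3 go.py .459 .310 .027 99
python3 - <<'E'
from h import *
d=cam("scene")
crop(d,290,120,390,240,5,"pics/s27.png")
E
```

```text
t 17.15 pos [0.461 0.285 0.098] jaw 98.86 zdir [-0.001 -0.001 -1.   ] F [ 0.189 -0.045 -0.03 ] open 0.0931
shift [-0.025  0.254  0.707] turn [-0.    -0.    -0.001] rows>= 1.5028281667261598 0.017733767189825937
```

View pics/s27.png

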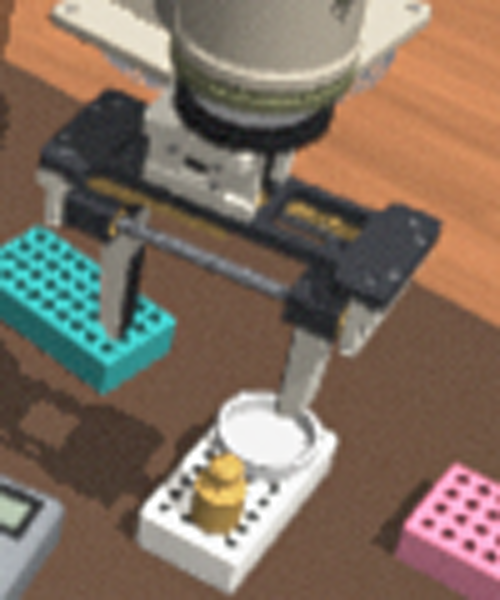

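{"api": "move_arm", "payload": {"series": [[-0.02,0.26,0,0,0,0,1],[-0.02,0.26,0.2,0,0,0,1],[-0.02,0.26,0.45,0,0,0,1],[-0.02,0.26,0.6,0,0,0,1],[-0.02,0.26,0.68,0,0,0,1],[-0.02,0.26,0.7,0,0,0,1],[-0.02,0.26,0.7,0,0,0,1],[-0.02,0.26,0.7,0,0,0,1]]}}

```text
t: 18.0
tool_pos: [0.459, 0.3123, 0.0292]
orientation: [-0.244, 3.13, 0.001]
force: [0.5, -0.4, 0.7]
opening: 0.0931
```

```bash
python3 go.py .459 .310 .027 99
python3 - <<'E'
from h import *
d=cam("scene")
crop(d,290,150,380,240,6.6,"pics/s28.png")
E
```

```text
t 18.00 pos [0.459 0.312 0.029] jaw 98.92 zdir [ 0.002  0.001 -1.   ] F [ 0.502 -0.441  0.704] open 0.0931
shift [ 0.004 -0.023  0.022] turn [ 0.     0.001 -0.   ] rows>= 0.06443111485304005 0.014828619365026269
```

View pics/s28.png

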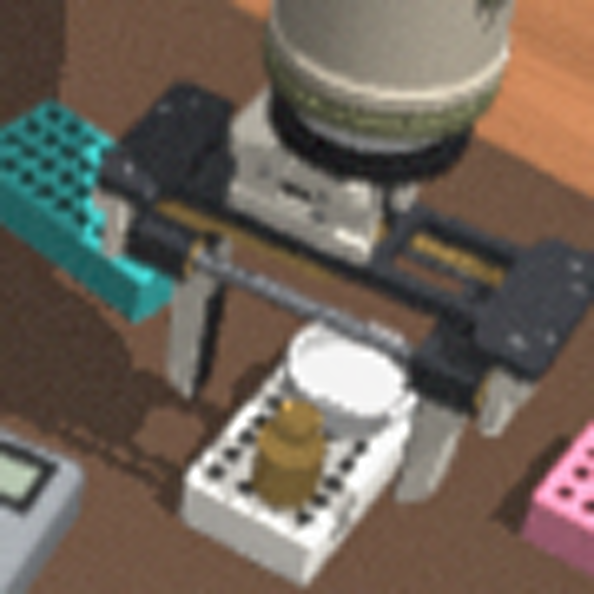

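{"api": "move_arm", "payload": {"series": [[0,-0.02,0.015,0,0,0,-0.4],[0,-0.02,0.015,0,0,0,-0.4],[0,-0.02,0.015,0,0,0,-0.4],[0,-0.02,0.015,0,0,0,-0.4],[0,-0.02,0.015,0,0,0,-0.4],[0,-0.02,0.015,0,0,0,-0.4],[0,-0.02,0.015,0,0,0,-0.4],[0,-0.02,0.015,0,0,0,-0.4]], "squeeze": 10}}

```text
t: 18.85
tool_pos: [0.4584, 0.3101, 0.0265]
orientation: [0.245, -3.132, 0.0]
force: [0.8, 0.5, 0.1]
opening: 0.0336
```

{"api": "move_arm", "payload": {"series": [[0,0,0,0,0,0,-0.4],[0,0,0,0,0,0,-0.5],[0,0,0,0,0,0,-0.7],[0,0,0,0,0,0,-0.7],[0,0,0,0,0,0,-0.7],[0,0,0,0,0,0,-0.7],[0,0,0,0,0,0,-0.7],[0,0,0,0,0,0,-0.7]], "squeeze": 10}}

```text
t: 19.65
tool_pos: [0.4585, 0.31, 0.0266]
orientation: [-0.245, 3.132, -0.0]
force: [0.1, -0.5, -0.0]
opening: 0.0191
```

```bash
python3 go.py .459 .310 .027 99
python3 - <<'E'
from h import *
d=cam("scene")
crop(d,290,150,380,240,6.6,"pics/s29.png")
E
```

```text
t 19.65 pos [0.459 0.31  0.027] jaw 98.93 zdir [ 0. -0. -1.] F [ 0.06  -0.542 -0.029] open 0.0191
shift [-0.005 -0.001 -0.004] turn [-0.  0. -0.] rows>= 0.01364202094695181 0.007899174442533472
```

View pics/s29.png

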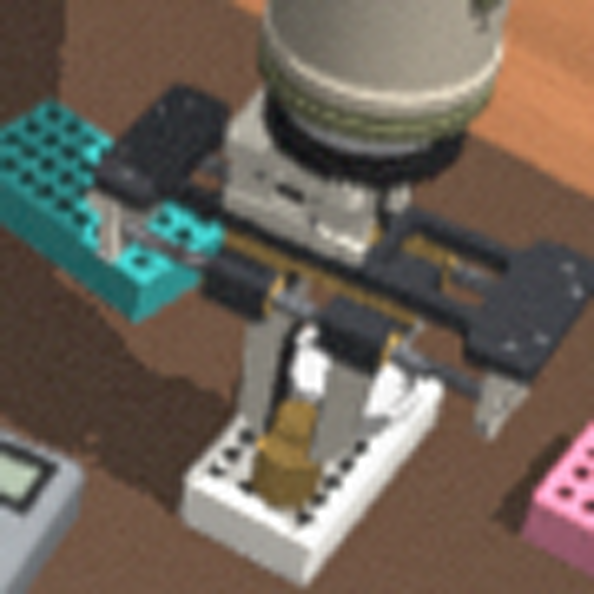

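{"api": "move_arm", "payload": {"series": [[0,0,0,0,0,0,-0.8],[0,0,0,0,0,0,-0.8],[0,0,-0.1,0,0,0,-0.8],[0,0,-0.25,0,0,0,-0.8],[0,0,-0.5,0,0,0,-0.8],[0,0,-0.75,0,0,0,-0.8],[0,0,-0.75,0,0,0,-0.8]], "squeeze": 22}}

```text
t: 20.4
tool_pos: [0.4615, 0.3119, 0.1073]
orientation: [-0.244, 3.124, 0.006]
force: [2.0, 0.8, -1.7]
opening: 0.0184
```

```bash
python3 go.py .4877 .0131 .10 99
python3 - <<'E'
from h import *
d=cam("scene")
crop(d,290,110,390,240,4.6,"pics/s30.png")
E
```

```text
t 20.40 pos [0.462 0.312 0.107] jaw 98.94 zdir [ 0.007  0.004 -1.   ] F [ 1.959  0.811 -1.67 ] open 0.0184
shift [ 0.206 -2.992  0.062] turn [ 0.001  0.003 -0.   ] rows>= 5.999890697266671 0.057625794698921526
```

View pics/s30.png

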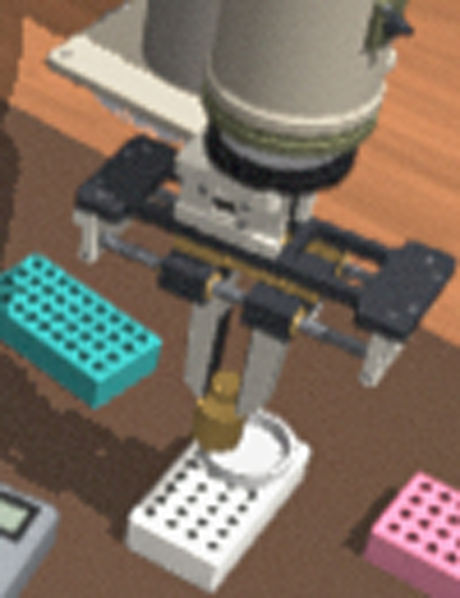

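{"api": "move_arm", "payload": {"series": [[0.02,-0.2,0,0,0,0,-0.8],[0.04,-0.45,0,0,0,0,-0.8],[0.06,-0.75,0,0,0,0,-0.8],[0.07,-1,0,0,0,0,-0.8]]}}

```text
t: 20.85
tool_pos: [0.466, 0.2087, 0.1001]
orientation: [0.245, -3.13, 0.001]
force: [1.1, 1.0, -2.2]
opening: 0.0184
```

{"api": "move_arm", "payload": {"series": [[0.02,-0.3,0,0,0,0,-0.8],[0.04,-0.6,0,0,0,0,-0.8],[0.07,-1,0,0,0,0,-0.8]]}}

```text
t: 21.15
tool_pos: [0.4747, 0.1098, 0.1002]
orientation: [0.246, -3.13, -0.001]
force: [0.1, -0.8, -1.1]
opening: 0.0186
```

{"api": "move_arm", "payload": {"series": [[0.02,-0.3,0,0,0,0,-0.8],[0.04,-0.6,0,0,0,0,-0.8],[0.06,-0.85,0,0,0,0,-0.8],[0.06,-0.95,0,0,0,0,-0.8],[0.06,-0.95,0,0,0,0,-0.8],[0.06,-0.95,0,0,0,0,-0.8]]}}

```text
t: 21.75
tool_pos: [0.4841, 0.0162, 0.101]
orientation: [0.244, -3.131, -0.001]
force: [0.2, 0.1, -1.5]
opening: 0.0187
```

```bash
python3 - <<'E'
from h import *
c=cam("top");d=cam("scene")
crop(d,215,110,305,210,6,"pics/s31.png");crop(c,230,150,310,220,7,"pics/t31.png")
f=lambda P:(proj(d,P)-[215,110]+.5)*6
s=read_state();p=s["tool_pos"]
for dz in(.003,.034,.05): print(dz,f(p+[0,0,dz]))
for z in(.005,.02): print(f([.4877,.0131,z]))
E
python3 go.py .4877 .0131 .0 99
```

```text
0.003 [232.7893582  308.28151879]
0.034 [232.29313621 260.93691218]
0.05 [232.0294618  235.78124871]
[225.17561142 448.45149312]
[224.8855022 428.2886976]
t 21.85 pos [0.484 0.017 0.101] jaw 98.99 zdir [-0.001  0.    -1.   ] F [-0.128 -0.459 -1.76 ] open 0.0184
shift [-0.029 -0.041  1.012] turn [ 0. -0. -0.] rows>= 2.0269998029229135 0.004743103984645609
```

View pics/s31.png

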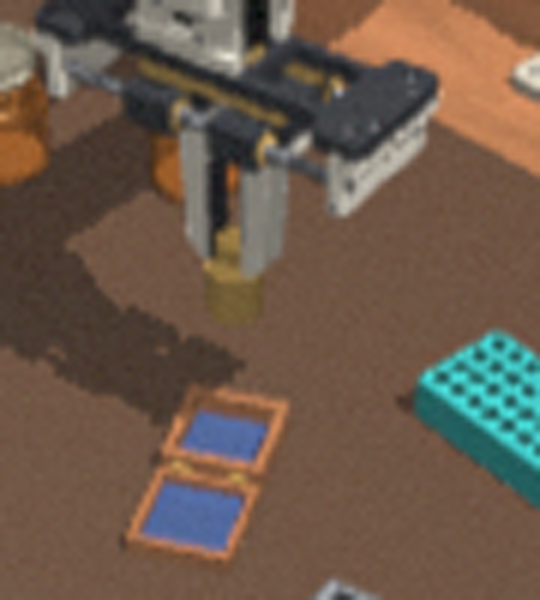

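View pics/t31.png

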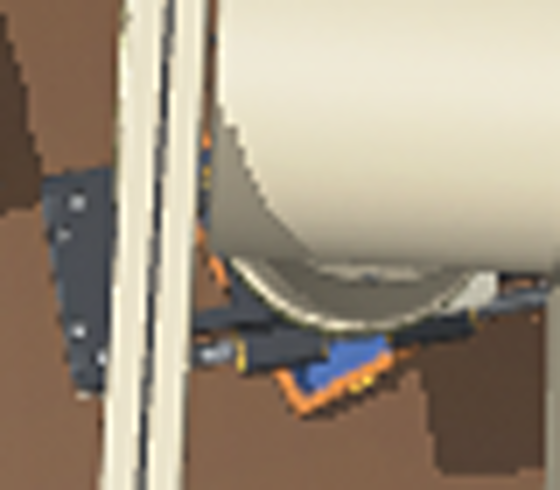

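{"api": "move_arm", "payload": {"series": [[-0.03,-0.04,0.15,0,0,0,-0.8],[-0.03,-0.04,0.4,0,0,0,-0.8],[-0.03,-0.04,0.6,0,0,0,-0.8],[-0.03,-0.04,0.72,0,0,0,-0.8],[-0.03,-0.04,0.75,0,0,0,-0.8],[-0.03,-0.04,0.75,0,0,0,-0.8],[-0.03,-0.04,0.75,0,0,0,-0.8]]}}

```text
t: 22.55
tool_pos: [0.489, 0.0122, 0.0276]
orientation: [-0.245, 3.13, -0.0]
force: [-0.1, -1.4, -1.7]
opening: 0.0185
```

```bash
python3 - <<'E'
from h import *
d=cam("scene")
crop(d,215,120,305,210,6.6,"pics/s32.png")
E
python3 go.py .4877 .0131 .002 99
```

```text
t 22.60 pos [0.489 0.012 0.028] jaw 98.94 zdir [ 0.002 -0.    -1.   ] F [ 0.376 -0.679 -2.595] open 0.0185
shift [0.013 0.012 0.258] turn [-0.     0.001 -0.   ] rows>= 0.5171266413937697 0.015058955979757429
```

View pics/s32.png

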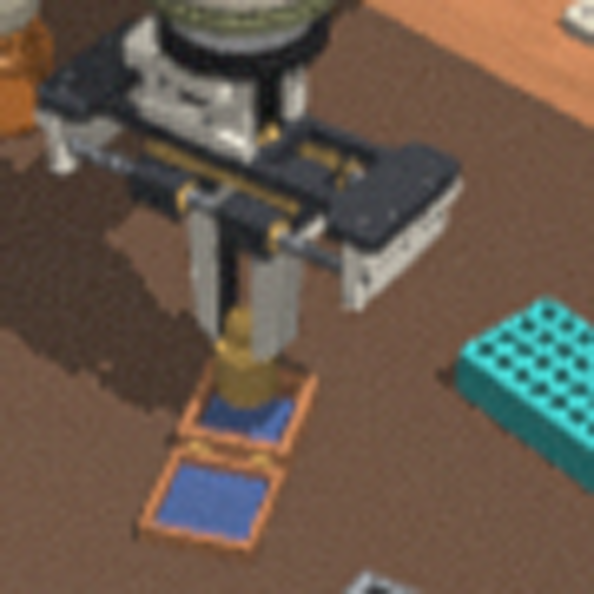

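{"api": "move_arm", "payload": {"series": [[0.01,0.01,0.08,0,0,0,-0.8],[0.01,0.01,0.16,0,0,0,-0.8],[0.01,0.01,0.22,0,0,0,-0.8],[0.01,0.01,0.24,0,0,0,-0.8],[0.01,0.01,0.25,0,0,0,-0.8],[0.01,0.01,0.25,0,0,0,-0.8],[0.01,0.01,0.25,0,0,0,-0.8]]}}

```text
t: 23.3
tool_pos: [0.487, 0.0129, 0.0015]
orientation: [-0.245, 3.132, -0.0]
force: [-0.3, -0.1, -1.7]
opening: 0.0185
```

```bash
python3 - <<'E'
from h import *
d=cam("scene")
crop(d,215,120,305,210,6.6,"pics/s33.png")
E
python3 go.py .4877 .0131 .002 99
```

```text
t 23.35 pos [0.487 0.013 0.002] jaw 98.93 zdir [ 0. -0. -1.] F [ 0.051 -0.488 -0.466] open 0.0186
shift [-0.007  0.001 -0.005] turn [-0.  0. -0.] rows>= 0.016916203368892997 0.007793606042302512
```

View pics/s33.png

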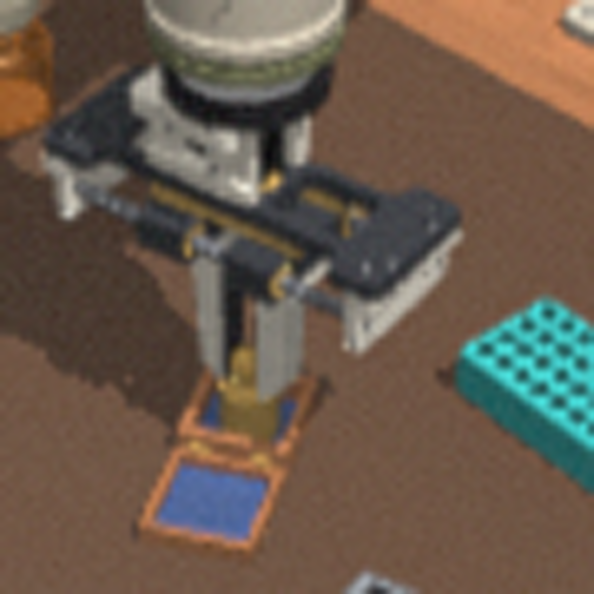

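{"api": "move_arm", "payload": {"series": [[0,0,0.01,0,0,0,-0.8],[0,0,0.015,0,0,0,-0.8],[0,0,0.015,0,0,0,-0.8]]}}

```text
t: 23.65
tool_pos: [0.4881, 0.0128, 0.0015]
orientation: [-0.244, 3.13, -0.0]
force: [-3.3, 0.1, 9.5]
opening: 0.0187
```

{"api": "move_arm", "payload": {"series": [[0,0,-0.01,0,0,0,-0.8],[0,0,-0.01,0,0,0,-0.4],[0,0,-0.01,0,0,0,0],[0,0,-0.01,0,0,0,0],[0,0,-0.01,0,0,0,0.3],[0,0,-0.01,0,0,0,1],[0,0,-0.01,0,0,0,1],[0,0,-0.01,0,0,0,1]]}}

```text
t: 24.45
tool_pos: [0.4869, 0.0129, 0.001]
orientation: [0.245, -3.132, -0.0]
force: [-0.3, -0.6, -0.3]
opening: 0.0701
```

{"api": "move_arm", "payload": {"series": [[0,0,-0.2,0,0,0,1],[0,0,-0.6,0,0,0,1],[0,0,-0.9,0,0,0,1],[0,0,-0.9,0,0,0,1]]}}

```text
t: 24.85
tool_pos: [0.4907, 0.0126, 0.0963]
orientation: [-0.244, 3.124, -0.002]
force: [-0.1, 0.1, 0.3]
opening: 0.0927
```

```bash
python3 - <<'E'
from h import *
d=cam("scene")
crop(d,215,120,305,210,6.6,"pics/s34.png")
E
python3 go.py .3928 .2965 .08 97.5
```

```text
t 24.90 pos [0.489 0.013 0.094] jaw 98.93 zdir [ 0.005 -0.    -1.   ] F [ 0.073 -0.457 -1.067] open 0.0925
shift [0.512 2.953 0.131] turn [-0.     0.002  0.008] rows>= 6.000246490362859 0.1704784536963721
```

View pics/s34.png

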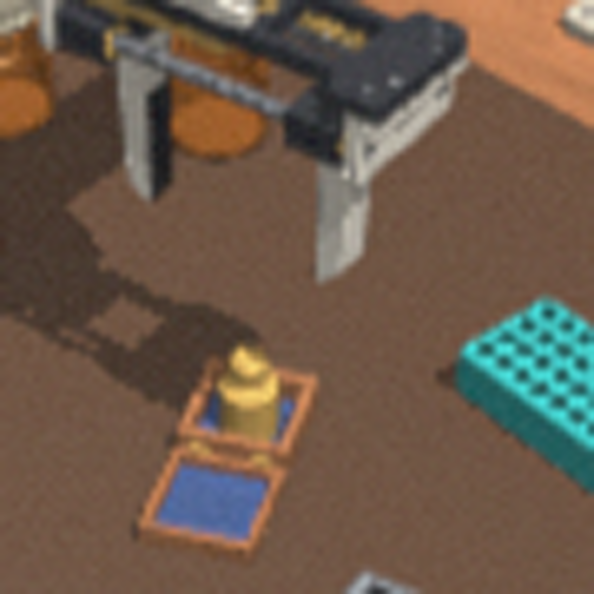

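{"api": "move_arm", "payload": {"series": [[0.05,0.3,0,0,0,0.008,1],[0.11,0.65,0,0,0,0.008,1],[0.17,1,0,0,0,0.008,1]]}}

```text
t: 25.2
tool_pos: [0.4532, 0.1096, 0.0894]
orientation: [0.203, -3.133, 0.0]
force: [0.2, 0.8, -0.4]
opening: 0.093
```

{"api": "move_arm", "payload": {"series": [[0.05,0.35,0,0,0,0,1],[0.11,0.7,0,0,0,0,1],[0.17,1,0,0,0,0,1]]}}

```text
t: 25.5
tool_pos: [0.423, 0.2072, 0.0894]
orientation: [0.206, -3.133, 0.001]
force: [0.4, -0.5, 0.2]
opening: 0.0933
```

{"api": "move_arm", "payload": {"series": [[0.05,0.35,0,0,0,0,1],[0.11,0.7,0,0,0,0,1],[0.15,0.93,0,0,0,0,1],[0.15,0.93,0,0,0,0,1],[0.15,0.93,0,0,0,0,1],[0.15,0.93,0,0,0,0,1]]}}

```text
t: 26.1
tool_pos: [0.3976, 0.2951, 0.0901]
orientation: [0.204, -3.134, 0.002]
force: [-1.0, -0.5, 0.6]
opening: 0.0932
```

```bash
python3 go.py .3928 .2965 .005 97.5
```

```text
t 26.10 pos [0.398 0.295 0.09 ] jaw 97.46 zdir [-0.001 -0.001 -1.   ] F [-1.008 -0.467  0.623] open 0.0932
shift [0.044 0.021 0.851] turn [-0. -0. -0.] rows>= 1.7057211031498574 0.011254346553927902
```

{"api": "move_arm", "payload": {"series": [[0.05,0.02,0.2,0,0,0,1],[0.05,0.02,0.5,0,0,0,1],[0.05,0.02,0.7,0,0,0,1],[0.05,0.02,0.8,0,0,0,1],[0.05,0.02,0.85,0,0,0,1],[0.05,0.02,0.88,0,0,0,1],[0.05,0.02,0.88,0,0,0,1],[0.05,0.02,0.88,0,0,0,1]]}}

```text
t: 26.9
tool_pos: [0.3933, 0.2979, 0.004]
orientation: [-0.205, 3.133, 0.001]
force: [0.2, 0.5, 0.4]
opening: 0.093
```

```bash
python3 go.py .3928 .2965 -.001 97.5;python3 - <<'E'
from h import *
d=cam("scene")
crop(d,290,150,380,240,6.6,"pics/s35.png")
E
```

```text
t 26.90 pos [0.393 0.298 0.004] jaw 97.49 zdir [ 0.001  0.001 -1.   ] F [0.175 0.451 0.423] open 0.093
shift [ 0.007 -0.014  0.05 ] turn [ 0.  0. -0.] rows>= 0.10494218625708482 0.010794905914479161
```

View pics/s35.png

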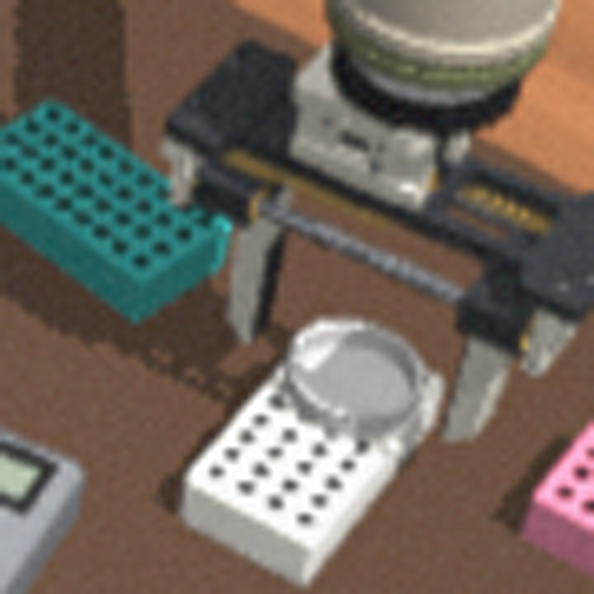

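{"api": "move_arm", "payload": {"series": [[0.005,-0.01,0.03,0,0,0,1],[0.005,-0.01,0.04,0,0,0,1],[0.005,-0.01,0.04,0,0,0,0.5],[0.005,-0.01,0.04,0,0,0,0.4],[0.005,-0.01,0.04,0,0,0,0.4],[0.005,-0.01,0.04,0,0,0,0.3],[0.005,-0.01,0.04,0,0,0,0.2],[0.005,-0.01,0.04,0,0,0,0.1]], "squeeze": 8}}

```text
t: 27.75
tool_pos: [0.3922, 0.2965, -0.0009]
orientation: [-0.205, 3.135, 0.0]
force: [-0.4, -0.2, 0.2]
opening: 0.0583
```

{"api": "move_arm", "payload": {"series": [[0,0,0,0,0,0,0.1],[0,0,0,0,0,0,0.1],[0,0,0,0,0,0,0.1],[0,0,0,0,0,0,0.1]], "squeeze": 12}}

```text
t: 28.15
tool_pos: [0.3922, 0.2965, -0.0009]
orientation: [-0.205, 3.135, 0.0]
force: [0.3, 0.0, 0.3]
opening: 0.0586
```

```bash
python3 go.py .3928 .2965 -.001 97.5;python3 - <<'E'
from h import *
d=cam("scene")
crop(d,290,150,380,240,6.6,"pics/s36.png")
E
```

```text
t 28.15 pos [ 0.392  0.296 -0.001] jaw 97.49 zdir [ 0.  0. -1.] F [0.252 0.045 0.346] open 0.0586
shift [-0.006 -0.001  0.001] turn [ 0.  0. -0.] rows>= 0.013027829987859651 0.0009040923500184483
```

View pics/s36.png

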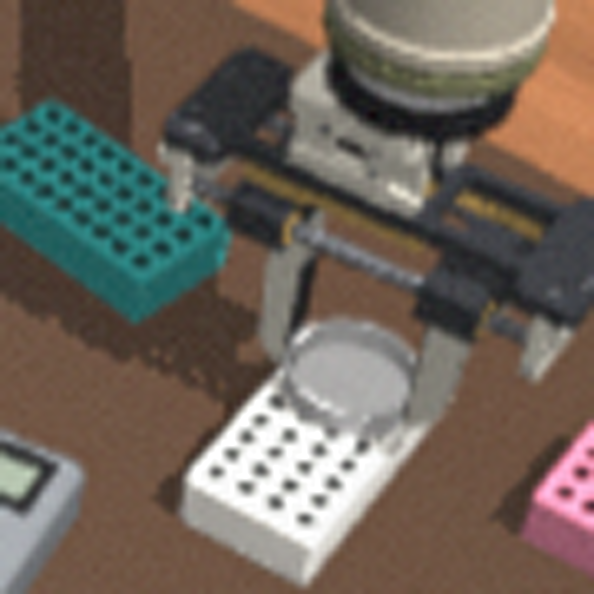

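{"api": "move_arm", "payload": {"series": [[0,0,-0.05,0,0,0,0.1],[0,0,-0.15,0,0,0,0.1],[0,0,-0.35,0,0,0,0.1],[0,0,-0.65,0,0,0,0.1],[0,0,-0.95,0,0,0,0.1],[0,0,-0.95,0,0,0,0.1],[0,0,-0.95,0,0,0,0.1]]}}

```text
t: 28.9
tool_pos: [0.393, 0.297, 0.0955]
orientation: [-0.205, 3.132, 0.002]
force: [0.4, 0.0, -0.2]
opening: 0.0582
```

```bash
python3 go.py .617 .215 .095 97.5;python3 - <<'E'
from h import *
d=cam("scene")
crop(d,290,110,390,240,4.6,"pics/s37.png")
E
```

```text
t 28.90 pos [0.393 0.297 0.096] jaw 97.49 zdir [ 0.002  0.001 -1.   ] F [ 0.39   0.016 -0.218] open 0.0582
shift [-2.114 -1.105  0.009] turn [ 0.     0.001 -0.   ] rows>= 4.77054361955122 0.01836802363428733
```

View pics/s37.png

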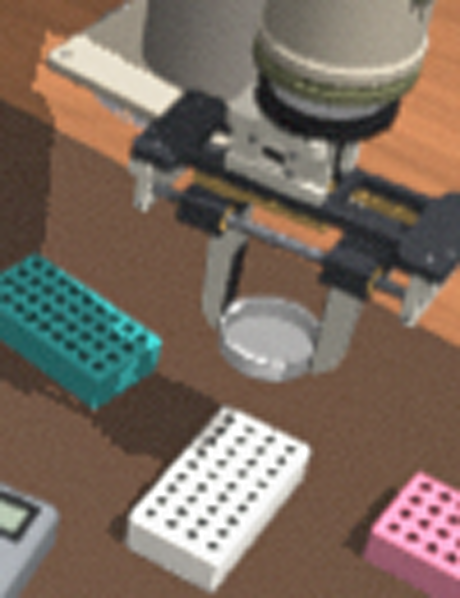

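{"api": "move_arm", "payload": {"series": [[-0.2,-0.1,0,0,0,0,0.1],[-0.5,-0.25,0,0,0,0,0.1],[-0.8,-0.4,0,0,0,0,0.1],[-1,-0.52,0,0,0,0,0.1]]}}

```text
t: 29.35
tool_pos: [0.4986, 0.2568, 0.0923]
orientation: [0.205, -3.133, 0.002]
force: [-0.7, 0.2, 0.4]
opening: 0.058
```

{"api": "move_arm", "payload": {"series": [[-0.3,-0.15,0,0,0,0,0.1],[-0.6,-0.3,0,0,0,0,0.1],[-0.9,-0.45,0,0,0,0,0.1],[-1,-0.52,0,0,0,0,0.1],[-1,-0.52,0,0,0,0,0.1],[-1,-0.52,0,0,0,0,0.1]]}}

```text
t: 29.95
tool_pos: [0.6025, 0.2195, 0.0927]
orientation: [0.205, -3.132, 0.0]
force: [-0.8, 0.2, -0.9]
opening: 0.0585
```

```bash
python3 go.py .617 .215 .03 97.5;python3 - <<'E'
from h import *
c=cam("top");d=cam("scene")
crop(d,225,130,335,265,4.4,"pics/s38.png");crop(c,140,100,240,200,6,"pics/t38.png")
E
```

```text
t 29.95 pos [0.603 0.22  0.093] jaw 97.48 zdir [-0.003 -0.    -1.   ] F [-0.797  0.243 -0.942] open 0.0585
shift [-0.14  -0.064  0.627] turn [-0.    -0.001 -0.   ] rows>= 1.2901635696026637 0.018230003263053678
```

View pics/s38.png

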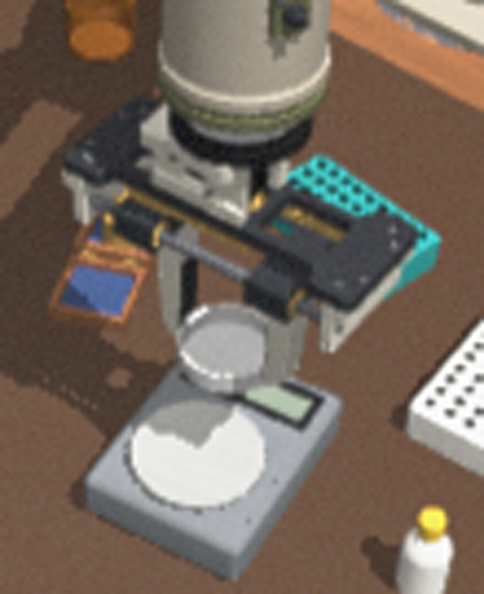

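View pics/t38.png

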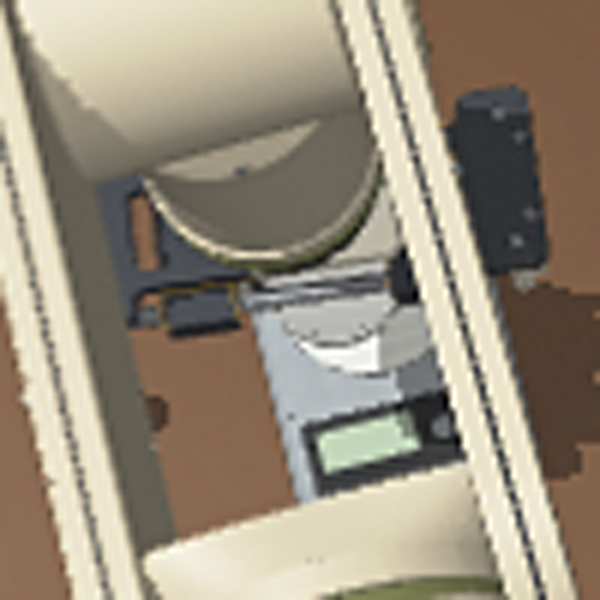

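{"api": "move_arm", "payload": {"series": [[-0.1,-0.05,0.1,0,0,0,0.1],[-0.13,-0.06,0.3,0,0,0,0.1],[-0.13,-0.06,0.5,0,0,0,0.1],[-0.13,-0.06,0.62,0,0,0,0.1],[-0.13,-0.06,0.66,0,0,0,0.1],[-0.13,-0.06,0.66,0,0,0,0.1],[-0.13,-0.06,0.66,0,0,0,0.1]]}}

```text
t: 30.75
tool_pos: [0.6182, 0.2156, 0.0292]
orientation: [-0.206, 3.133, 0.001]
force: [0.3, -0.1, -1.1]
opening: 0.0583
```

```bash
python3 go.py .617 .215 .0175 97.5;python3 - <<'E'
from h import *
d=cam("scene")
crop(d,230,180,310,265,7,"pics/s39.png")
f=lambda P:(proj(d,P)-[230,180]+.5)*7
p=read_state()["tool_pos"];print(f([.617,.215,.048]),f([p[0],p[1],p[2]+.047]))
E
```

```text
t 30.75 pos [0.618 0.216 0.029] jaw 97.51 zdir [ 0.001  0.    -1.   ] F [ 0.338 -0.085 -1.084] open 0.0583
shift [ 0.013 -0.005  0.117] turn [0. 0. 0.] rows>= 0.23620047346664483 0.010234592473588764
[283.99395857 362.31621235] [284.22784778 317.80010527]
```

View pics/s39.png

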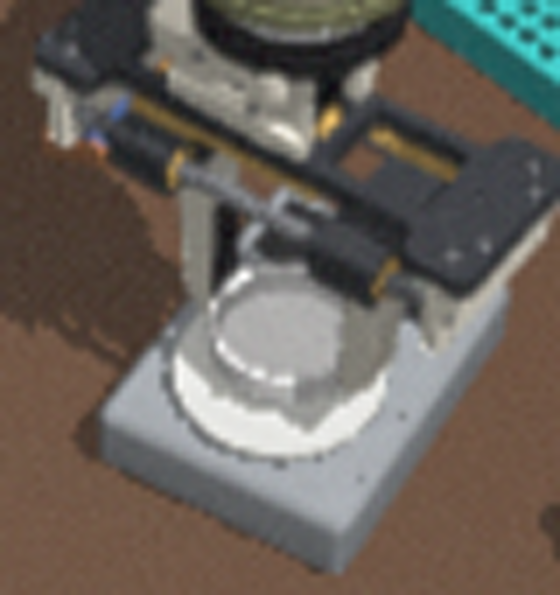

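{"api": "move_arm", "payload": {"series": [[0,0,0.04,0,0,0,0.1],[0,0,0.08,0,0,0,0.1],[0,0,0.1,0,0,0,0.1],[0,0,0.11,0,0,0,0.1],[0,0,0.11,0,0,0,0.1],[0,0,0.11,0,0,0,0.1]]}}

```text
t: 31.4
tool_pos: [0.6177, 0.2152, 0.0171]
orientation: [-0.205, 3.135, 0.0]
force: [-0.8, -0.0, 1.3]
opening: 0.0583
```

{"api": "move_arm", "payload": {"series": [[0,0,0.01,0,0,0,0.1],[0,0,0.01,0,0,0,0.1],[0,0,0.01,0,0,0,0.1]]}}

```text
t: 31.7
tool_pos: [0.6179, 0.2152, 0.0171]
orientation: [-0.205, 3.134, -0.0]
force: [-3.4, -1.7, 7.6]
opening: 0.0587
```

Contact. Release and lift.

{"api": "move_arm", "payload": {"series": [[0,0,-0.008,0,0,0,0.1],[0,0,-0.008,0,0,0,0.4],[0,0,-0.008,0,0,0,0.6],[0,0,-0.008,0,0,0,0.8],[0,0,-0.008,0,0,0,1],[0,0,-0.008,0,0,0,1],[0,0,-0.008,0,0,0,1],[0,0,-0.008,0,0,0,1]]}}

```text
t: 32.5
tool_pos: [0.6177, 0.2152, 0.0168]
orientation: [0.205, -3.135, 0.0]
force: [-0.8, -0.6, -0.7]
opening: 0.0927
```

{"api": "move_arm", "payload": {"series": [[0,0,-0.1,0,0,0,1],[0,0,-0.4,0,0,0,1],[0,0,-0.7,0,0,0,1],[0,0,-0.7,0,0,0,1]]}}

```text
t: 32.9
tool_pos: [0.6215, 0.2162, 0.0937]
orientation: [-0.205, 3.126, 0.003]
force: [0.6, 0.5, 0.9]
opening: 0.093
```

```bash
python3 go.py .4201 .2997 .06 97.5;python3 - <<'E'
from h import *
d=cam("scene")
crop(d,230,180,370,265,5.5,"pics/s40.png")
E
```

```text
t 32.90 pos [0.622 0.216 0.094] jaw 97.5 zdir [ 0.009  0.002 -1.   ] F [0.615 0.451 0.946] open 0.093
shift [1.891 1.09  0.321] turn [ 0.     0.003 -0.   ] rows>= 4.411505638941966 0.06287552110976961
```

View pics/s40.png

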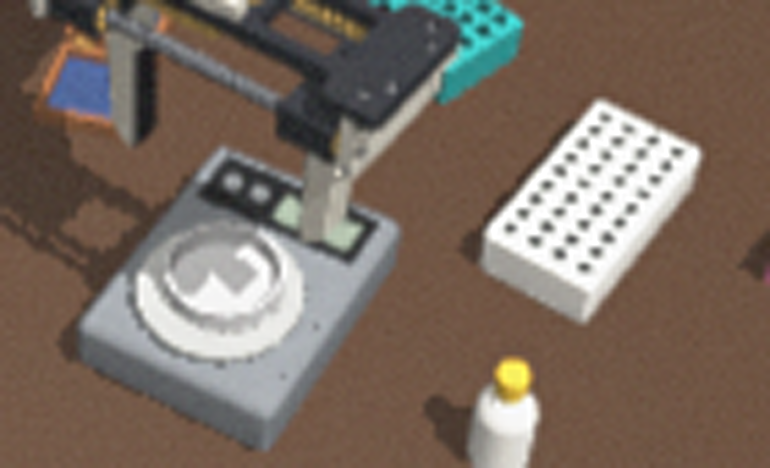

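Run:
```python
from h import *
d=cam("scene");c=cam("top")
S=lambda x,y:(230+x/5.5-.5,180+y/5.5-.5)
K=np.array([onz(d,*S(*p),.03)[:2] for p in((487,235),(585,288),(702,152),(600,97))]);print(K,K.mean(0))
e=K[0]-K[3]+K[1]-K[2];print(np.degrees(np.arctan2(e[1],e[0])),[np.linalg.norm(K[i]-K[(i+1)%4]) for i in range(4)])
crop(c,130,170,230,260,6,"pics/t40.png")
```

```text
[[0.48471743 0.27998085]
 [0.47781229 0.33743553]
 [0.35559459 0.32599156]
 [0.35999865 0.26185208]] [0.41953074 0.30131501]
6.829134581071789 [np.float64(0.057868134187545564), np.float64(0.12275231541454791), np.float64(0.06429050212801464), np.float64(0.1260294730181018)]
```

View pics/t40.png

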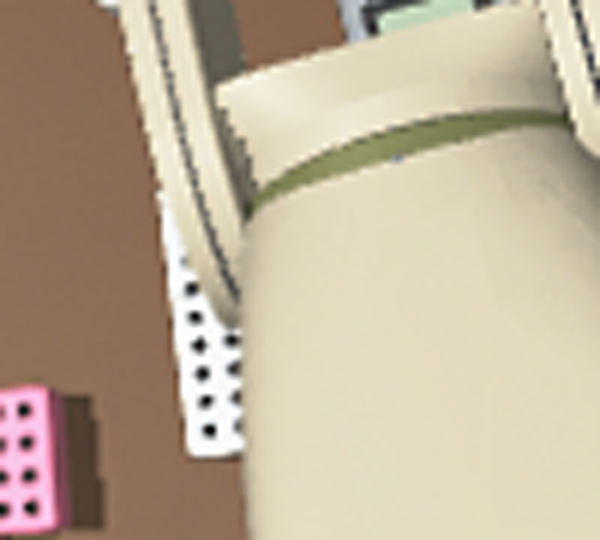

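{"api": "move_arm", "payload": {"series": [[0.3,0.15,0,0,0,0,0.8],[0.65,0.35,0,0,0,0,0.8],[1,0.57,0,0,0,0,0.8]]}}

```text
t: 33.35
tool_pos: [0.5088, 0.2581, 0.0848]
orientation: [0.203, -3.132, 0.002]
force: [-0.4, 0.3, 1.0]
opening: 0.0838
```

{"api": "move_arm", "payload": {"series": [[0.3,0.18,0,0,0,0,0.8],[0.6,0.35,0,0,0,0,0.8],[0.88,0.54,0,0,0,0,0.8],[0.88,0.54,0,0,0,0,0.8],[0.88,0.54,0,0,0,0,0.8],[0.88,0.54,0,0,0,0,0.8]]}}

```text
t: 33.95
tool_pos: [0.4171, 0.3002, 0.0863]
orientation: [0.205, -3.134, 0.001]
force: [0.5, -0.2, 1.0]
opening: 0.0838
```

```bash
python3 go.py .4198 .3003 -.0205 97.2;python3 - <<'E'
from h import *
d=cam("scene")
crop(d,290,120,400,240,5,"pics/s41.png")
E
```

```text
t 33.95 pos [0.417 0.3   0.086] jaw 97.48 zdir [-0.    -0.001 -1.   ] F [ 0.463 -0.21   0.984] open 0.0838
shift [-0.027 -0.002  1.068] turn [-0.    -0.     0.002] rows>= 2.1368892895838654 0.03280204216776463
```

View pics/s41.png

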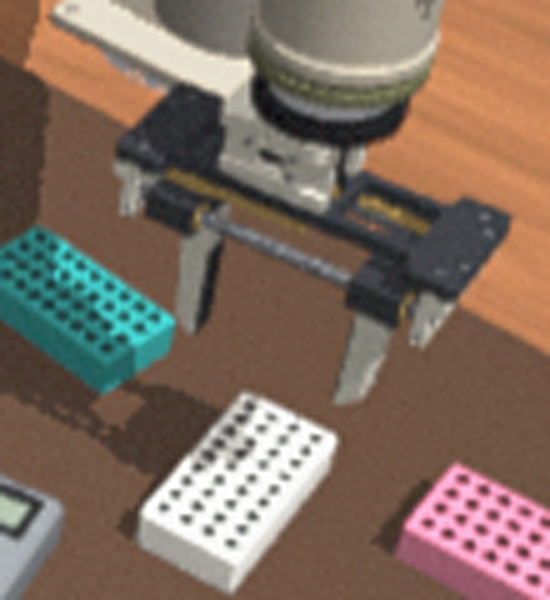

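{"api": "move_arm", "payload": {"series": [[-0.02,0,0.2,0,0,0,0.8],[-0.02,0,0.5,0,0,0,0.8],[-0.02,0,0.7,0,0,0,0.8],[-0.02,0,0.85,0,0,0,0.8],[-0.02,0,0.95,0,0,0,0.8],[-0.02,0,1,0,0,0,0.8],[-0.02,0,1,0,0,0,0.8],[-0.02,0,1,0,0,0,0.8]]}}

```text
t: 34.8
tool_pos: [0.4195, 0.3014, -0.0123]
orientation: [-0.205, 3.134, 0.001]
force: [0.3, -0.2, 1.0]
opening: 0.0839
```

```bash
python3 go.py .4198 .3003 -.0205 97.2;python3 - <<'E'
from h import *
d=cam("scene")
crop(d,290,140,400,240,6,"pics/s42.png")
E
```

```text
t 34.80 pos [ 0.419  0.301 -0.012] jaw 97.49 zdir [ 0.001  0.001 -1.   ] F [ 0.329 -0.159  0.976] open 0.0839
shift [-0.001 -0.011  0.082] turn [0.    0.    0.002] rows>= 0.1650969895208996 0.034794557810153136
```

View pics/s42.png

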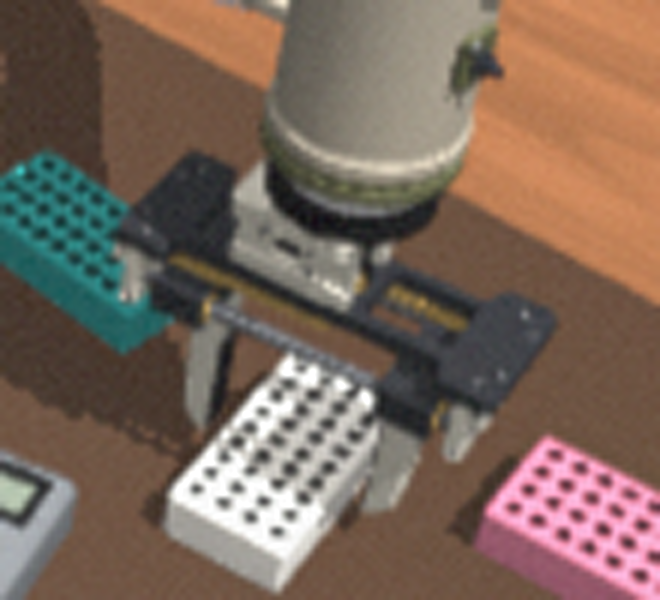

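{"api": "move_arm", "payload": {"series": [[0,-0.01,0.04,0,0,0.002,0.8],[0,-0.01,0.07,0,0,0.002,0.8],[0,-0.01,0.07,0,0,0.002,0.5],[0,-0.01,0.07,0,0,0.002,0.4],[0,-0.01,0.07,0,0,0.002,0.2],[0,-0.01,0.07,0,0,0.002,0.2],[0,-0.01,0.07,0,0,0.002,0.2],[0,-0.01,0.07,0,0,0.002,0.2]], "squeeze": 15}}

```text
t: 35.65
tool_pos: [0.419, 0.3001, -0.0201]
orientation: [-0.195, 3.135, 0.0]
force: [-0.1, -0.8, -0.4]
opening: 0.0636
```

{"api": "move_arm", "payload": {"series": [[0,0,0,0,0,0,0.2],[0,0,0,0,0,0,0.2],[0,0,-0.05,0,0,0,0.2],[0,0,-0.2,0,0,0,0.2],[0,0,-0.5,0,0,0,0.2],[0,0,-0.8,0,0,0,0.2],[0,0,-0.8,0,0,0,0.2],[0,0,-0.8,0,0,0,0.2]], "squeeze": 30}}

```text
t: 36.45
tool_pos: [0.4199, 0.3006, 0.0615]
orientation: [-0.195, 3.133, 0.002]
force: [-0.5, 0.4, -2.3]
opening: 0.0635
```

```bash
python3 go.py .6403 -.182 .08 83.5;python3 - <<'E'
from h import *
d=cam("scene")
crop(d,290,120,400,240,5,"pics/s43.png")
E
```

```text
t 36.45 pos [0.42  0.301 0.061] jaw 97.13 zdir [ 0.003  0.001 -1.   ] F [-0.466  0.444 -2.272] open 0.0635
shift [-1.588 -5.062 -0.187] turn [0.    0.001 0.076] rows>= 10.616756176536427 1.586978556780027
```

View pics/s43.png

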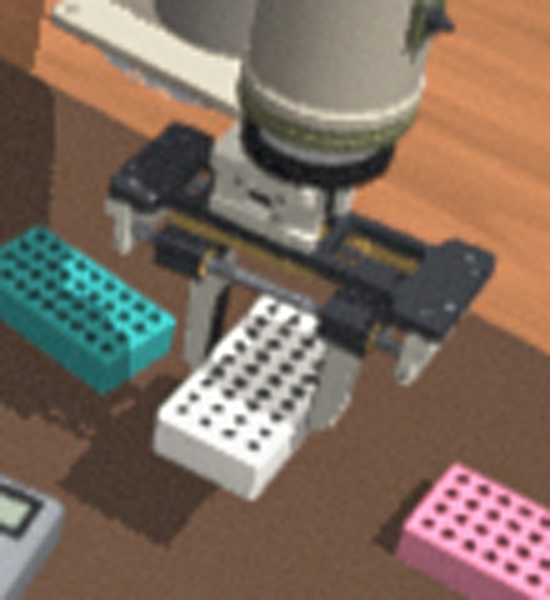

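{"api": "move_arm", "payload": {"series": [[-0.05,-0.2,-0.1,0,0,0,0.2],[-0.14,-0.5,-0.3,0,0,0,0.2],[-0.22,-0.75,-0.4,0,0,0,0.2],[-0.3,-1,-0.4,0,0,0,0.2]]}}

```text
t: 36.9
tool_pos: [0.4615, 0.2036, 0.1002]
orientation: [-0.196, 3.135, 0.0]
force: [1.0, 1.3, -2.0]
opening: 0.0635
```

{"api": "move_arm", "payload": {"series": [[-0.1,-0.33,0,0,0,0,0.2],[-0.2,-0.66,0,0,0,0,0.2],[-0.3,-1,0,0,0,0,0.2]]}}

```text
t: 37.2
tool_pos: [0.5023, 0.1077, 0.0981]
orientation: [0.196, -3.133, 0.0]
force: [0.6, 0.4, -1.5]
opening: 0.0636
```

{"api": "move_arm", "payload": {"series": [[-0.1,-0.33,0,0,0,0,0.2],[-0.2,-0.66,0,0,0,0,0.2],[-0.3,-1,0,0,0,0,0.2]]}}

```text
t: 37.5
tool_pos: [0.5445, 0.0123, 0.098]
orientation: [0.195, -3.132, -0.001]
force: [-0.6, -0.5, -1.3]
opening: 0.0636
```

{"api": "move_arm", "payload": {"series": [[-0.1,-0.33,0,0,0,0,0.2],[-0.2,-0.66,0,0,0,0,0.2],[-0.3,-1,0,0,0,0,0.2]]}}

```text
t: 37.8
tool_pos: [0.5867, -0.083, 0.0978]
orientation: [0.195, -3.132, -0.002]
force: [1.0, 1.0, -1.5]
opening: 0.0636
```

{"api": "move_arm", "payload": {"series": [[-0.1,-0.3,0,0,0,0.02,0.2],[-0.2,-0.6,0,0,0,0.04,0.2],[-0.3,-0.85,0,0,0,0.06,0.2],[-0.3,-0.95,0,0,0,0.074,0.2],[-0.3,-0.95,0,0,0,0.074,0.2],[-0.3,-0.95,0,0,0,0.074,0.2]]}}

```text
t: 38.4
tool_pos: [0.6281, -0.1719, 0.0982]
orientation: [-0.168, -3.134, -0.002]
force: [-0.5, 0.0, -1.6]
opening: 0.064
```

```bash
python3 go.py .6403 -.182 .03 83.8;python3 - <<'E'
from h import *
c=cam("top");d=cam("scene")
crop(d,135,80,255,210,4.6,"pics/s44.png");crop(c,300,90,400,190,6,"pics/t44.png")
E
```

```text
t 38.40 pos [ 0.628 -0.172  0.098] jaw 83.87 zdir [-0.003  0.001 -1.   ] F [-0.536  0.025 -1.577] open 0.064
shift [-0.134 -0.088  0.681] turn [ 0.    -0.001  0.   ] rows>= 1.399338809726663 0.020922975983427662
```

View pics/s44.png

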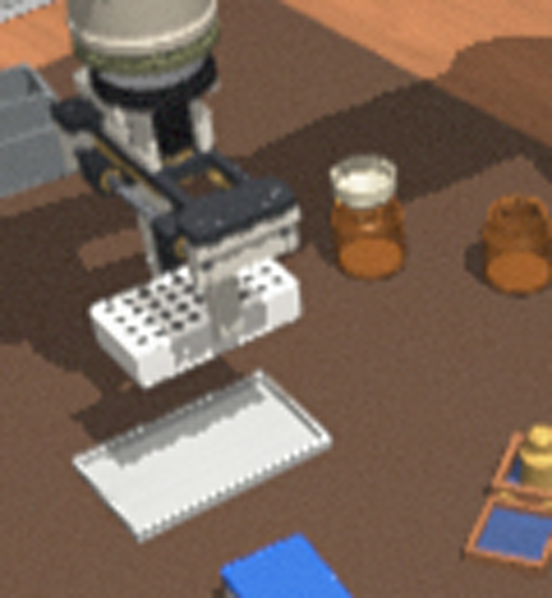

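View pics/t44.png

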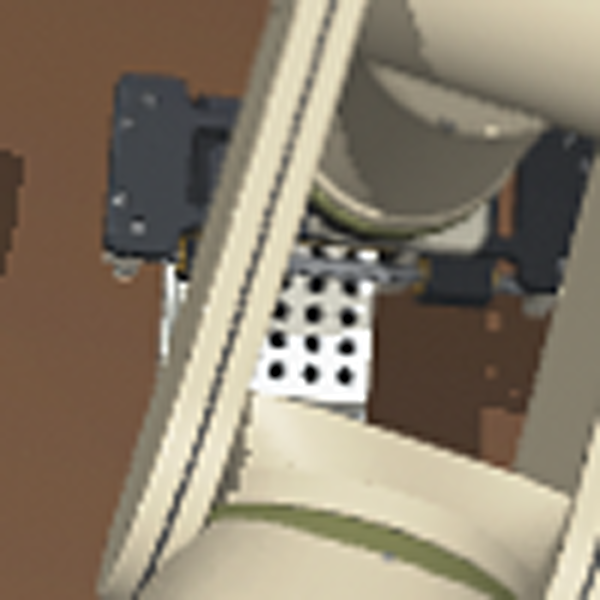

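{"api": "move_arm", "payload": {"series": [[-0.1,-0.07,0.05,0,0,0,0.2],[-0.12,-0.09,0.2,0,0,0,0.2],[-0.12,-0.09,0.45,0,0,0,0.2],[-0.12,-0.09,0.65,0,0,0,0.2],[-0.12,-0.09,0.8,0,0,0,0.2],[-0.12,-0.09,0.84,0,0,0,0.2],[-0.12,-0.09,0.84,0,0,0,0.2],[-0.12,-0.09,0.84,0,0,0,0.2]]}}

```text
t: 39.3
tool_pos: [0.6409, -0.1829, 0.0169]
orientation: [0.169, 3.136, -0.001]
force: [0.8, 0.5, -1.0]
opening: 0.0638
```

```bash
python3 go.py .6403 -.182 -.017 83.8;python3 - <<'E'
from h import *
d=cam("scene")
crop(d,135,100,235,210,5.4,"pics/s45.png")
E
```

```text
t 39.30 pos [ 0.641 -0.183  0.017] jaw 83.83 zdir [ 0.001 -0.001 -1.   ] F [ 0.781  0.489 -1.031] open 0.0638
shift [0.008 0.008 0.339] turn [-0.  0.  0.] rows>= 0.6789946082897612 0.010847861003827688
```

View pics/s45.png

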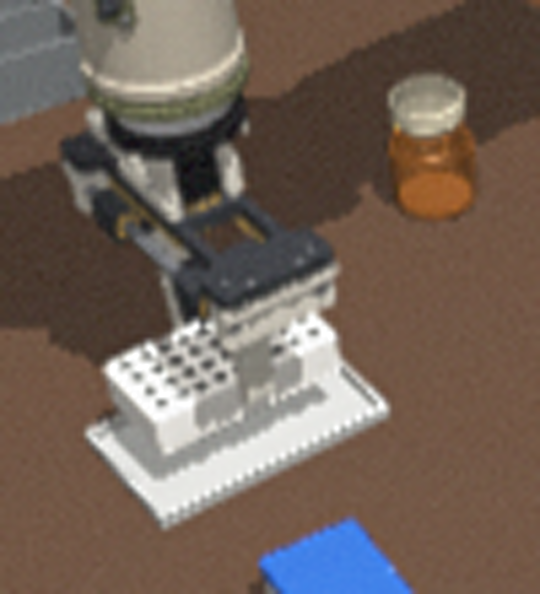

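{"api": "move_arm", "payload": {"series": [[0.005,0.005,0.1,0,0,0,0.2],[0.005,0.005,0.2,0,0,0,0.2],[0.005,0.005,0.26,0,0,0,0.2],[0.005,0.005,0.3,0,0,0,0.2],[0.005,0.005,0.31,0,0,0,0.2],[0.005,0.005,0.31,0,0,0,0.2],[0.005,0.005,0.31,0,0,0,0.2]]}}

```text
t: 40.05
tool_pos: [0.64, -0.1824, -0.0148]
orientation: [0.17, 3.136, -0.0]
force: [-0.2, -0.7, -1.9]
opening: 0.064
```

```bash
python3 go.py .6403 -.182 -.018 83.8;python3 - <<'E'
from h import *
d=cam("scene")
crop(d,135,100,235,210,5.4,"pics/s46.png")
E
```

```text
t 40.05 pos [ 0.64  -0.182 -0.015] jaw 83.81 zdir [ 0.001 -0.    -1.   ] F [-0.199 -0.652 -1.863] open 0.064
shift [-0.002  0.004  0.032] turn [-0.  0.  0.] rows>= 0.06424534017609791 0.003895081000380813
```

View pics/s46.png

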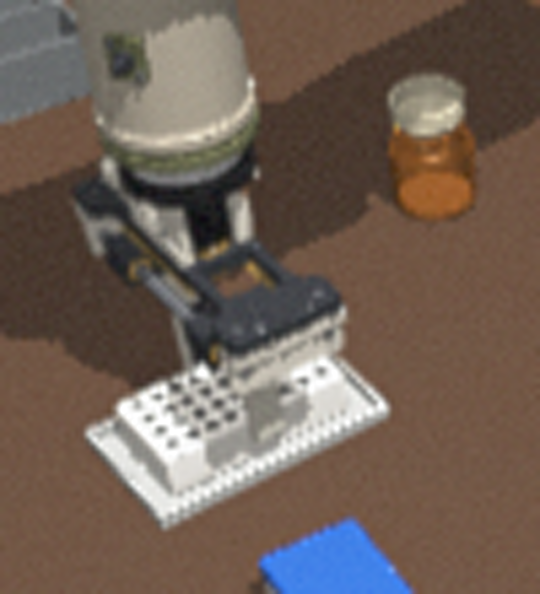

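{"api": "move_arm", "payload": {"series": [[0,0,0.01,0,0,0,0.2],[0,0,0.02,0,0,0,0.2],[0,0,0.02,0,0,0,0.2]]}}

```text
t: 40.4
tool_pos: [0.6397, -0.1822, -0.0173]
orientation: [-0.17, -3.137, -0.0]
force: [0.3, 0.9, -1.2]
opening: 0.0639
```

{"api": "move_arm", "payload": {"series": [[0,0,0.01,0,0,0,0.2],[0,0,0.01,0,0,0,0.2],[0,0,0.01,0,0,0,0.2]]}}

```text
t: 40.7
tool_pos: [0.6399, -0.1823, -0.018]
orientation: [0.17, 3.137, -0.0]
force: [0.8, 0.2, -0.3]
opening: 0.0637
```

{"api": "move_arm", "payload": {"series": [[0,0,0.01,0,0,0,0.2],[0,0,0.01,0,0,0,0.2],[0,0,0.01,0,0,0,0.2]]}}

```text
t: 41.0
tool_pos: [0.6399, -0.1823, -0.0181]
orientation: [0.17, 3.137, -0.0]
force: [-4.6, 0.9, 7.0]
opening: 0.0638
```

Seated. Release and retreat up and away.

{"api": "move_arm", "payload": {"series": [[0,0,-0.01,0,0,0,0.2],[0,0,-0.01,0,0,0,0.5],[0,0,-0.01,0,0,0,0.7],[0,0,-0.01,0,0,0,0.9],[0,0,-0.01,0,0,0,0.9],[0,0,-0.01,0,0,0,0.9],[0,0,-0.01,0,0,0,0.9]]}}

```text
t: 41.7
tool_pos: [0.6397, -0.1822, -0.0182]
orientation: [-0.17, -3.137, -0.0]
force: [0.8, -0.6, 0.6]
opening: 0.0884
```

{"api": "move_arm", "payload": {"series": [[0,0,-0.1,0,0,0,0.9],[0,0,-0.4,0,0,0,0.9],[0,0,-0.8,0,0,0,0.9],[0,0,-1,0,0,0,0.9],[0,0,-1,0,0,0,0.9]]}}

```text
t: 42.2
tool_pos: [0.6431, -0.1834, 0.088]
orientation: [0.169, 3.129, -0.004]
force: [0.3, -1.3, -0.3]
opening: 0.0885
```

{"api": "move_arm", "payload": {"series": [[0.3,0,-0.2,0,0,0,0.9],[0.6,0,-0.4,0,0,0,0.9],[1,0,-0.5,0,0,0,0.9]]}}

```text
t: 42.5
tool_pos: [0.5401, -0.1715, 0.1326]
orientation: [0.169, 3.136, -0.001]
force: [-0.2, -0.3, 1.0]
opening: 0.0886
```

{"api": "move_arm", "payload": {"series": [[0.3,0,0,0,0,0,0.9],[0.6,0,0,0,0,0,0.9],[1,0.2,0,0,0,0,0.9],[1,0.2,0,0,0,0,0.9],[1,0.2,0,0,0,0,0.9]]}}

```text
t: 43.0
tool_pos: [0.4423, -0.1404, 0.1314]
orientation: [-0.169, -3.137, 0.0]
force: [1.1, -0.4, 0.1]
opening: 0.0885
```

```bash
python3 go.py;python3 - <<'E'
from h import *
c=cam("top","pics/top50.png");d=cam("scene","pics/scene50.png")
crop(d,140,110,310,265,4.4,"pics/s50.png");crop(c,320,90,420,250,3.75,"pics/t50.png");crop(c,170,110,300,215,6,"pics/t51.png")
E
```

```text
t 43.00 pos [ 0.442 -0.14   0.131] jaw 83.82 zdir [-0. -0. -1.] F [ 1.087 -0.445  0.139] open 0.0885
```

View pics/s50.png

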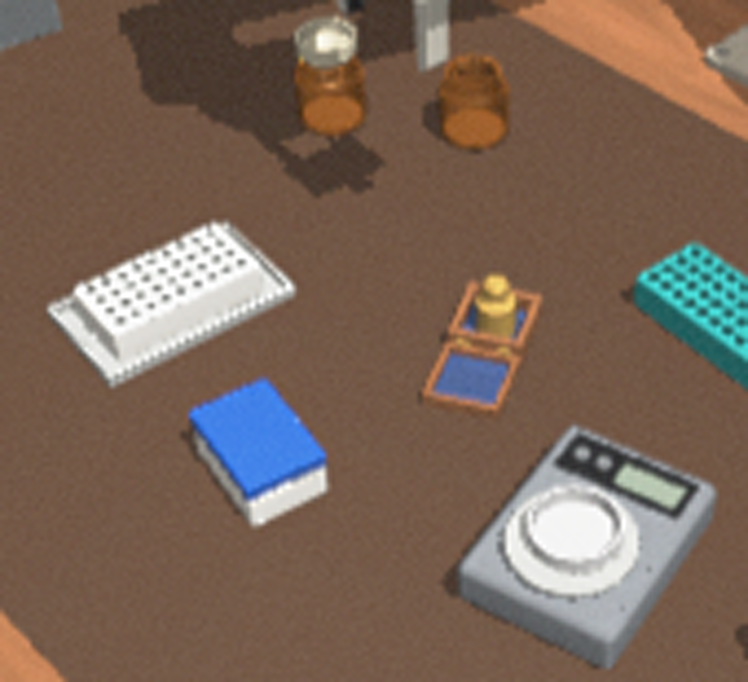

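View pics/t50.png

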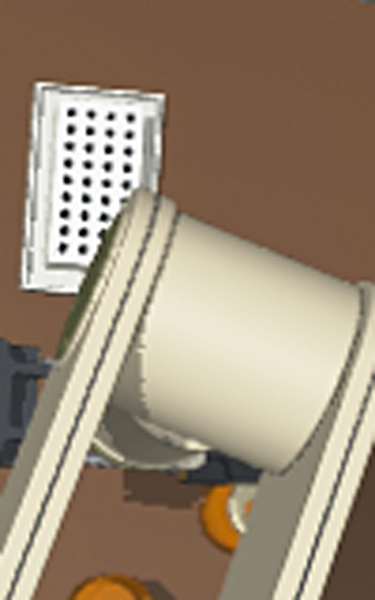

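View pics/t51.png

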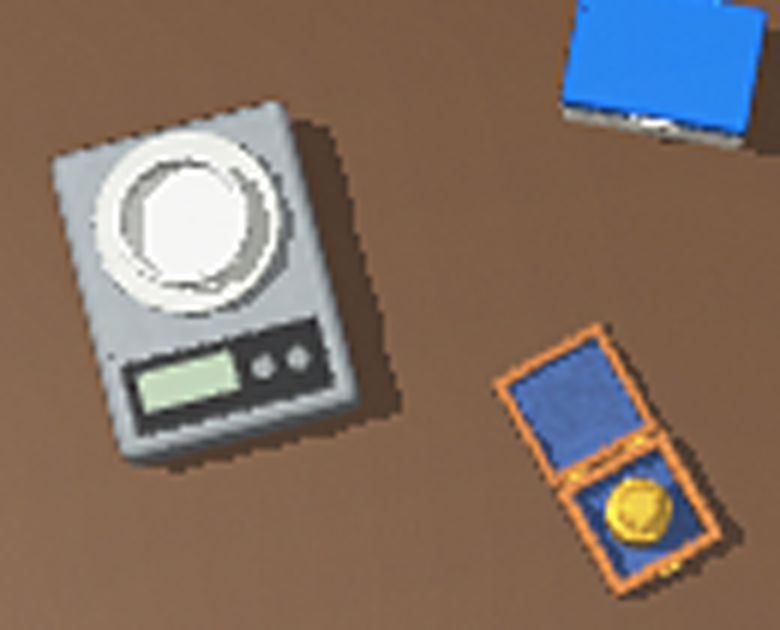

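Run:
```python
from h import *
c=cam("top");d=cam("scene")
T=lambda x,y:(170+x/6-.5,110+y/6-.5); S=lambda x,y:(140+x/4.4-.5,110+y/4.4-.5)
print("pan",onz(c,*T(197,225),.064),onz(d,*S(573,528),.064),"platform",onz(c,*T(191,222),.048),onz(d,*S(571,540),.048))
print("knob",onz(c,*T(640,510),.049),onz(d,*S(495,290),.046))
print("funnel rim",onz(d,*S(327,36),.085),"jar floor",onz(d,*S(331,113),.003))
crop(d,195,100,240,150,10,"pics/s52.png")
```

```text
pan [0.61579389 0.20892015 0.064     ] [0.62306022 0.21892779 0.064     ] platform [0.62089955 0.21334521 0.048     ] [0.62101787 0.21578985 0.048     ]
knob [0.48582229 0.01339103 0.049     ] [0.48912404 0.01501931 0.046     ]
funnel rim [ 0.3955927  -0.27762309  0.085     ] jar floor [ 0.39421836 -0.28429112  0.003     ]
```

View pics/s52.png

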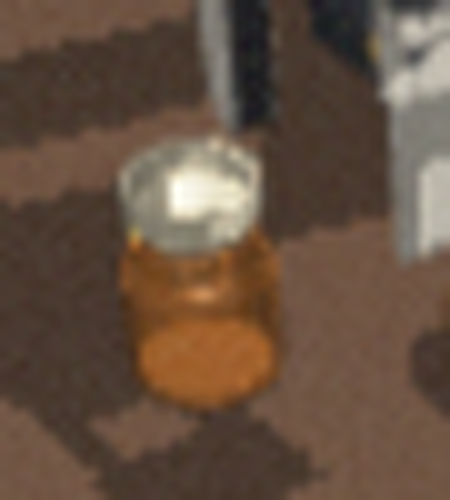

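Run:
```python
from plant import *
print(close_job())
```

```text
the job is handed in; nothing more can be done
None
```

The job is handed in at about 43 s of robot time. `close_job()` reports no verdict, so what follows rests on my last pictures.

- **Funnel:** it hangs stem down and straight in the mouth of the right-hand jar. The rim and jar axes agree to within the reading error of a few mm.
- **Check weight:** it stands upright in the deeper half of its box, within about 3 mm of the centre.
- **Pan:** it stands flat on the platform. My hand-read rim and platform centres differ by 4 to 7 mm, depending on the camera, and the limit is 15 mm.
- **Block:** it lies holes up on the tray floor inside the rim, long side along long side.
- **Bystanders:** I did not touch the dropper bottle, the lidded case or the look-alikes. The case looks unmoved in the last pictures. The dropper bottle was last seen standing before I moved the block.

**Disagreement in the tool height:** the fingertips really sat about 35 mm higher than the reported TCP height. My first close on the funnel was therefore above it and caught nothing. I found this in the pictures and confirmed it by touching the bench at a reported z of about -0.035 m, then allowed for it afterwards. The weight, pan and block were lowered until I felt light contact of under 10 N before release. The funnel was released at the height worked out from its grasp.

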